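Steam the next batch of bread rolls

ROBOT

A 6-joint arm with a two-finger parallel gripper is mounted at the origin on the work surface. World frame = base frame: x ahead of the robot, y to its left, z up, the work surface at z = 0. Lengths are in mm, angles in rad, forces in N, time in s.
With the tool pointing down it reaches from about 350 to 975 mm from the base axis. Payload 7.1 kg.
Tool frame: the origin (TCP) lies midway between the tips of the shut fingers; the grasp point (between the pads) lies 19 mm behind it (ctrl.hold_point_z is the distance from the TCP to the grasp point, in mm); z points along the fingers, y is the direction in which the jaws open and shut (so a half turn about z gives the same grasp; the last joint's range is limited). The gripper opens to 88 mm and grips with 3 to 60 N. Pads are 20 mm wide; open, the fingers measure 115 mm over their backs; the gripper's body (75 mm by 178 mm) begins 61 mm behind the grasp point.
Start: joints at [-1.145, 0.423, 1.63, -0, 1.089, -0.019], TCP at [268.938, -564.161, 222.675] pointing down, gripper open.
Joint ranges: [-3, 3], [-0.9, 2.11], [0.09, 2.58], [-1.31, 4.45], [0.11, 2.69], [-2.54, 2.54]. Speed limits (rad/s): [2.39, 2.39, 3.01, 3.14, 3.14, 3.14].

INTERFACE

Orientations are given as a rotation vector (axis times angle).
In Python, from workcell import ctrl, eyes gives the robot as it stands.
- The arm moves only by the tool move_arm, never from a script. Its argument "deltas" is a list of rows, each a list of 6 numbers: the shift along the tool's x, y, z in mm, then the turn, a rotation vector about the tool's x, y, z in rad. A call has 1 to 5 rows; each row shifts and turns the pose as measured when the row begins, along the tool's axes as they then stand; what a row does not reach is not made up. A row lasts 1/12 s, in which the tool goes at most 41.7 mm and 7.16 degrees, less where a joint would pass 70% of its speed; a pose out of reach is approached as far as the arm can. A call is refused whole if a number of a shift passes 41.7 or a number of a turn 0.125, either way. A call with a gripper value outside its range is refused whole. "hand" is the closure, from -1 (fully open) to 1 (shut), set as the call begins (left out, the last holds). The fingers move at their own pace and stop on an object; the grip force is fixed at half the most. Time passes only in rows, so rows that do not move let the fingers close. It gives the time, the measured TCP pose, the force and the opening at its end, in the units of the state.
- ctrl.get_obs(): the state, without advancing time (a new reading comes with each control period).
- eyes.get_image(name): name is "scene" or "top" or "wrist"; returns a dict with "frame" (384x512x3 uint8, red, green, blue), "range_z" (384x512 float32, mm along the optical axis (not along the pixel's ray), 0 where there is no reading), "fx", "fy", "cx", "cy" (pixels), "cam_to_world" (4x4, takes a point from camera to world coordinates). Camera axes: x right, y down, z forward; pixel columns grow to the right and rows downward; lengths in mm; the calibration is good to about 2 mm. The wrist camera is an equidistant fisheye: a pixel r from the principal point sees the ray r / f radians off the axis. A picture is of the moment at which its call begins.
- ctrl.close_job(): hands the job in, once; it reports no verdict.
The state is a dict: "t": time; "qpos": joint angles; "qvel": joint speeds; "joint_torque": joint torques, N m; "ee_pos": TCP position; "orientation": TCP orientation; "ft_force": force on the tool from outside, world axes, zero at the start; "moment": the same for the moment, N m; "width": finger opening in mm.
Only numpy, scipy, OpenCV 4.12 (cv2) and the standard library are available. Lean on these libraries where they do the work, as an engineer would, in place of code of your own. Each camera call takes 0.05 s, during which the arm holds its last target.

TASK

The bread steamer is still running from the last batch: shut the steam valve fully before you lift the lid off, put every small round roll from the bread board into the pan, lying on its floor and not on one another, and put the lid back on squarely; only then open the valve to half (the lever on the long middle mark, 45 degrees). Squeeze the rolls only lightly, their crust cracks, and leave the long rolls and the other things where they are.

Things in the scene. Friction and masses are not known exactly. Their poses are not given: they have to be found in the camera images.
- steamer: fixed table-top bread steamer; origin at the centre of its underside. Steel housing 190 (x) x 290 (y) mm with an open pan on top: inside 160 (x) x 260 (y) mm, walls 5 mm, floor 88 mm and rim 146 mm above the table. Beside its +y side a steam pipe at 52 mm height carries the ball valve; the steam generator, 195 mm high, stands behind the valve at x 160 to 310, y 135 to 335 mm. Its yaw varies by up to 0.12 rad
- pan_floor (a point): centre of the pan's perforated floor; its axes are the steamer's. Four rolls fit in one row along y at -90, -30, 30, 90 mm
- pan_rim (a point): centre of the pan's mouth at rim height, 58 mm above the pan floor; the seated lid's origin lies here, its y along the steamer's y
- lid: loose steel lift-off lid, 0.4 kg, at the start on the pan; origin at the centre of the plate's underside (the face that lies on the rim). Plate 178 (x) x 278 (y) x 5 mm; below it a stepped plug 12 mm deep enters the pan, with 3 mm play all round (7 mm for the lowest 6 mm)
- lid_handle (a point): middle of the lid's black bar handle, 34 mm above the plate's underside; bar 18 wide (lid's x), 100 long (lid's y), 14 mm high, 22 mm of free space under it, on two thin posts 40 mm either side of the middle
- valve (a joint): opening angle of the steam ball valve, rad: 0 = shut (stop; lever points along the steamer's +y, across the pipe), 1.571 = fully open (lever points along the steamer's -x, along the pipe). Turns counter-clockwise from above to open about an upright axis, needs about 0.3 N m, stays where it is left. Starts 0.5 to 1.25
- valve_axis (a point): point on the valve's upright axis at lever height (117 mm over the table); at 0, 215 mm in the steamer's x, y. A plate with marks every 22.5 degrees lies 24 mm below; the long mark is half open
- valve_grip (a point): point on the black lever sleeve where to grip it, 75 mm from the axis; sleeve 14 mm wide, 16 mm high, from 35 to 127 mm from the axis, free space below
- rack: fixed empty wire rack, 200 (x) x 300 (y) mm, top 20 mm above the table; origin at the centre of its underside. A free place for the lid (whose origin then lies 32 mm above the table)
- board: fixed wooden bread board 270 (x) x 230 (y) x 12 mm, on which the rolls lie; origin at the centre of its underside
- roll1: small round bread roll, 50 mm across, 40 mm high, about 50 g, flat base, domed top with a crossed cut; sides upright from 10 mm below to 5 mm above the origin, which is its centre. Crisp crust: squeeze with 20 to 30 N a finger (it cracks when the forces of both fingers on it, squeezing or pressing down, add up to 90 N). Two to four rolls are present, at first on the board; None = absent or held
- roll2: small round bread roll, 50 mm across, 40 mm high, about 50 g, flat base, domed top with a crossed cut; sides upright from 10 mm below to 5 mm above the origin, which is its centre. Crisp crust: squeeze with 20 to 30 N a finger (it cracks when the forces of both fingers on it, squeezing or pressing down, add up to 90 N). Two to four rolls are present, at first on the board; None = absent or held
- roll3: small round bread roll, 50 mm across, 40 mm high, about 50 g, flat base, domed top with a crossed cut; sides upright from 10 mm below to 5 mm above the origin, which is its centre. Crisp crust: squeeze with 20 to 30 N a finger (it cracks when the forces of both fingers on it, squeezing or pressing down, add up to 90 N). Two to four rolls are present, at first on the board; None = absent or held
- roll4: small round bread roll, 50 mm across, 40 mm high, about 50 g, flat base, domed top with a crossed cut; sides upright from 10 mm below to 5 mm above the origin, which is its centre. Crisp crust: squeeze with 20 to 30 N a finger (it cracks when the forces of both fingers on it, squeezing or pressing down, add up to 90 N). Two to four rolls are present, at first on the board; None = absent or held
- long1: bystander: long bread roll of the same crust, 92 x 36 mm and 35 mm high, lying on the board along its own y; origin at the centre of its underside; stays where it is
- long2: bystander: long bread roll of the same crust, 92 x 36 mm and 35 mm high, lying on the board along its own y; origin at the centre of its underside; stays where it is
- jar: bystander: amber honey jar, 62 mm across, 85 mm high, origin under its centre
- shaker: bystander: steel sugar shaker, 50 mm across, 82 mm high, origin under its centre
- tarallo: bystander: ring biscuit lying flat, 56 mm across, 16 mm high, origin under its centre
- mug: bystander: white mug, 76 mm across with a side handle, 85 mm high, behind the steamer, origin under its centre
- spoon: bystander: wooden spoon 240 mm long, lying at the back
There are look-alikes about, which are no part of the job. Leave any black or blue look-alike of the roll3 alone.

How it is judged (in metres and radians):
On the way, in this order (a step that is already met when the one before it is completed fails the run):
1. the steam valve is fully shut, with the lid still on (value of joint valve below 0.06 rad and distance between lid and pan_rim below 0.008 m and z of lid in the frame of pan_rim below 0.004 m and angle between lid's own z axis and vertical below 0.04 rad), for 0.2 s.
2. every round roll present lies on the pan's floor (x of roll1 in the frame of pan_floor between -0.08 and 0.08 m and y of roll1 in the frame of pan_floor between -0.13 and 0.13 m and z of roll1 in the frame of pan_floor between 0.008 and 0.032 m and x of roll2 in the frame of pan_floor between -0.08 and 0.08 m and y of roll2 in the frame of pan_floor between -0.13 and 0.13 m and z of roll2 in the frame of pan_floor between 0.008 and 0.032 m and x of roll3 in the frame of pan_floor between -0.08 and 0.08 m and y of roll3 in the frame of pan_floor between -0.13 and 0.13 m and z of roll3 in the frame of pan_floor between 0.008 and 0.032 m and x of roll4 in the frame of pan_floor between -0.08 and 0.08 m and y of roll4 in the frame of pan_floor between -0.13 and 0.13 m and z of roll4 in the frame of pan_floor between 0.008 and 0.032 m), for 0.2 s.
3. the lid is back on the pan over the rolls, with the steam still shut (all of step 2 and distance between lid and pan_rim below 0.008 m and z of lid in the frame of pan_rim below 0.004 m and angle between lid's own z axis and vertical below 0.04 rad and value of joint valve below 0.1 rad), for 0.2 s.
4. the valve stands half open (value of joint valve between 0.685 and 0.885 rad), for 0.2 s.
At the end, for the whole second after the job is handed in: The valve is half open (0.785 rad, within 0.1), the lid is seated on the pan (origin within 8 mm of the rim's centre, at most 4 mm above the rim, level within 0.04 rad), every round roll present lies on the pan's floor inside the walls (its centre 8 to 32 mm above the floor), and all is at rest (all of step 2 and all of step 4 and distance between lid and pan_rim below 0.008 m and z of lid in the frame of pan_rim below 0.004 m and angle between lid's own z axis and vertical below 0.04 rad and velocity of joint valve between -0.05 and 0.05 rad/s and linear speed of lid below 0.02 m/s and linear speed of each of roll1, roll2, roll3, roll4 below 0.03 m/s); the robot touches nothing.
It fails at once if the steam is open (over 0.12 rad) while the lid is off the pan (value of joint valve above 0.12 rad and distance between lid and pan_rim above 0.025 m).
It fails at once if a roll's crust is cracked: the fingers press on it with more than 90 N in all (contact force between the fingers and roll1 above 90 N or contact force between the fingers and roll2 above 90 N or contact force between the fingers and roll3 above 90 N or contact force between the fingers and roll4 above 90 N).
It fails at once if a bystander is moved by more than 50 mm (distance of any of long1, long2, jar, shaker, tarallo, mug, spoon from where it was at the start of the episode above 0.05 m).
Of roll1, roll2, roll3, roll4 only 2 to 4 are there at a start; the rules pass over those that are not, and their reading is None.
At some moment in a run one of roll1, roll2, roll3, roll4 may be knocked a few centimetres aside while the robot is not near it.
Once in a run the grip may slacken for a moment while it holds something.
It also fails if it takes over 210 s, if anything falls off the work surface, if the arm or the gripper's body presses on something with over 40 N, if the wrist force passes 120 N, or if a joint passes its speed limit or range.

## Working session

There is one attempt and no reset: what is moved stays moved. The work goes in short steps, Python scripts to look and compute and a tool call to move; the robot and the scene stay as the last step left them, time stands still between calls to the robot, and variables do not carry over. Pictures are saved under pics/ and viewed, and the job is handed in when it is done.

Besides the shell and the picture viewer there is one more tool, called after ">>>" as a command line: name --pt "numbers of a row" for each row, then --argument value for the rest. move_arm: Moves the arm, as the interface text tells. Its arguments: {"type":"object","properties":{"deltas":{"type":"array"},"hand":{"type":"number"}},"required":["deltas"]}

```bash
ls; mkdir -p pics; cat > h.py <<'E'
import numpy as np, cv2
from workcell import ctrl, eyes
def save(name,fn,scale=1.5):
    d=eyes.get_image(name); im=cv2.cvtColor(d['frame'],cv2.COLOR_RGB2BGR)
    cv2.imwrite('pics/'+fn,cv2.resize(im,None,fx=scale,fy=scale)); 
    return d
def cloud(d):
    z=d['range_z'].astype(float); v,u=np.mgrid[0:z.shape[0],0:z.shape[1]]
    P=np.stack([(u-d['cx'])/d['fx']*z,(v-d['cy'])/d['fy']*z,z,np.ones_like(z)],-1)
    W=P@np.array(d['cam_to_world']).T
    W=W[...,:3]; W[z<=0]=np.nan
    return W
E
python3 - <<'E'
from h import *
import pickle
o=ctrl.get_obs(); print(o, ctrl.hold_point_z)
for n in ['scene','top','wrist']:
    d=save(n,n+'0.png'); pickle.dump(d,open(n+'.pkl','wb'))
    print(n,d['fx'],d['cx'],d['cy'],np.round(d['cam_to_world'],3).tolist())
E
```

```text
pics
{'t': 0.0, 'qpos': array([-1.14501065e+00,  4.23802250e-01,  1.63068820e+00, -8.26062874e-06,
        1.08861398e+00, -1.89902430e-02]), 'qvel': array([-8.95928114e-04,  8.05348442e-04,  1.90894424e-04,  3.07855870e-05,
       -2.48970632e-04,  1.18130055e-03]), 'joint_torque': array([ 1.36408031e-03, -5.44611669e+01, -2.73668075e+01,  6.45460468e-02,
        2.26622843e-02, -1.29731616e-04]), 'ee_pos': array([ 268.70534033, -563.66968072,  221.92650848]), 'orientation': array([-3.06278229e+00, -6.92587428e-01,  4.90706837e-04]), 'ft_force': array([-0.03105897,  0.06504142, -0.00974389]), 'moment': array([ 0.0291992 , -0.01156453,  0.02923692]), 'width': 87.97801729044699} 18.700000000000003
scene 443.65819336623144 261.3996376638783 190.65787543528296 [[-0.511, 0.498, -0.701, 1572.445], [0.859, 0.273, -0.432, 555.784], [-0.024, -0.823, -0.567, 953.251], [0.0, 0.0, 0.0, 1.0]]
top 419.53880460153 260.1730325657992 200.02587645811778 [[-0.102, -0.974, 0.201, 344.248], [-0.995, 0.1, -0.024, -70.964], [0.003, -0.202, -0.979, 1270.112], [0.0, 0.0, 0.0, 1.0]]
wrist 297.3186396354542 252.77496924594595 194.31686838169895 [[0.431, -0.866, -0.255, 339.759], [-0.903, -0.414, -0.12, -530.592], [-0.001, 0.282, -0.959, 383.972], [0.0, 0.0, 0.0, 1.0]]
```

View pics/top0.png

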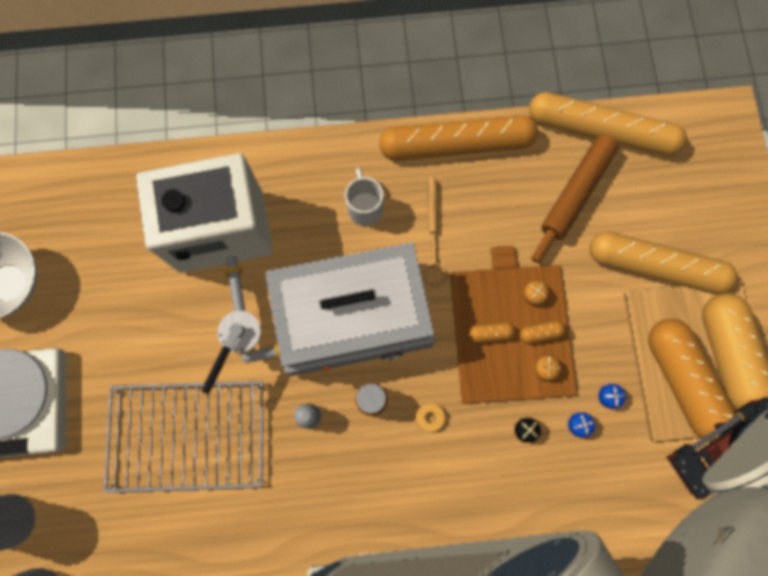

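View pics/scene0.png

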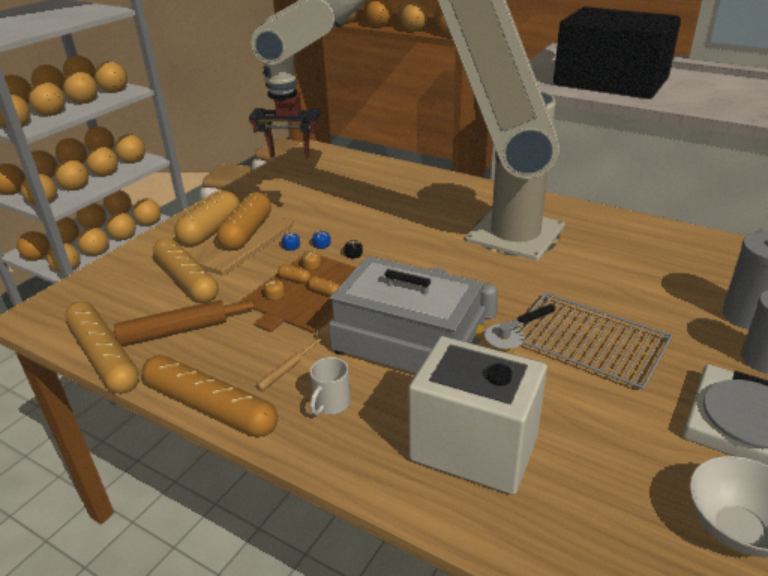

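View pics/wrist0.png

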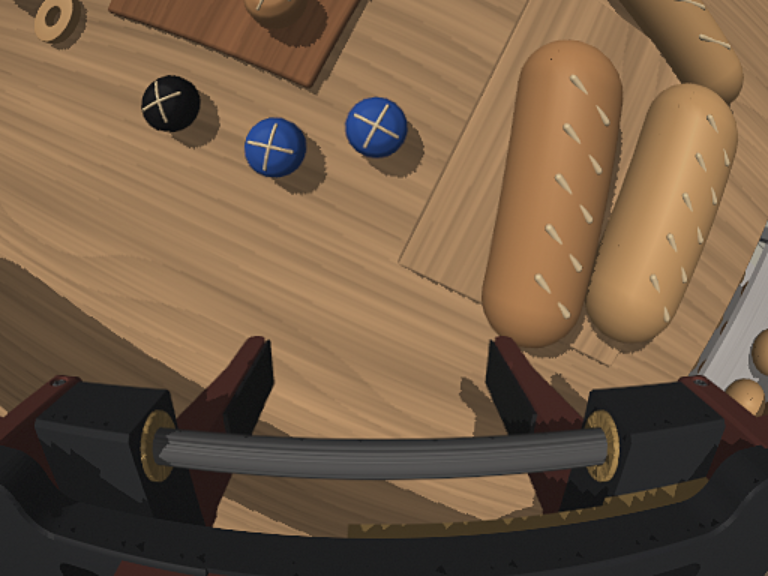

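Top view (768 px wide): valve at (240,335) with lever to (208,388), lid handle at (348,299), rack at (185,437). There are two round rolls, at (537,292) and (550,367), with two long rolls between them. The blue and black look-alikes lie off the board. Next I'll measure positions.

```bash
cat > m.py <<'E'
from h import *
import pickle,sys
d=pickle.load(open('top.pkl','rb')); W=cloud(d); f=d['frame']; hsv=cv2.cvtColor(f,cv2.COLOR_RGB2HSV)
print('tablez',np.nanmedian(W[230:250,200:240,2]))
Z=W[...,2]
def rect(mask,name):
    n,l,s,c=cv2.connectedComponentsWithStats(mask.astype(np.uint8))
    for i in range(1,n):
        if s[i,4]<12: continue
        p=W[l==i]; r=cv2.minAreaRect(p[:,:2].astype(np.float32))
        print(name,'px',np.round(c[i]),'n',s[i,4],'mean',np.round(p.mean(0),1),'rect',np.round(r[0],1),np.round(r[1],1),round(r[2],2))
# lid plate
box=np.zeros(Z.shape,bool); box[155:250,175:292]=1
rect(box&(Z>143)&(Z<160),'lid')
dark=(f.max(-1)<70)
rect(box&dark&(Z>165),'handle')
b=np.zeros(Z.shape,bool); b[205:268,125:185]=1
rect(b&dark&(Z>100),'sleeve'); 
rect(b&(Z>85)&(Z<100),'plate')
b=np.zeros(Z.shape,bool); b[250:332,65:182]=1
rect(b&(Z>12)&(Z<40),'rack')
b=np.zeros(Z.shape,bool); b[180:268,300:386]=1
rect(b&(Z>22),'rolls'); rect(b&(Z>5)&(Z<18),'board')
E
python3 m.py
```

```text
tablez 89.34610455971244
lid px [232. 203.] n 6238 mean [573.8 -22.  152.4] rect [576.  -22.3] [178.2 278.5] 5.9
handle px [232. 200.] n 204 mean [575.2 -22.7 187. ] rect [575.2 -22.1] [15.9 94. ] 6.51
sleeve px [144. 246.] n 133 mean [483.1 230.3 125.3] rect [483.9 229.2] [13.5 86.7] 58.56
plate px [160. 220.] n 480 mean [555.8 188.1  94.2] rect [555.1 190.7] [79.  76.2] 54.99
rack px [123. 292.] n 1609 mean [369.3 323.9  19.7] rect [373.7 323.9] [304.1 202.3] 86.02
rack px [108. 285.] n 56 mean [392.9 365.5  19.7] rect [396.2 365.2] [  5.5 140.1] 84.92
rolls px [357. 195.] n 227 mean [ 580.5 -390.1   45.6] rect [ 581.8 -392.3] [48.7 45.5] 35.56
rolls px [328. 222.] n 335 mean [ 510.9 -293.1   43. ] rect [ 512.5 -295.2] [35.2 90.6] 0.28
rolls px [362. 221.] n 334 mean [ 501.6 -392.4   42.9] rect [ 503.  -394.1] [35.3 88. ] 5.52
rolls px [365. 245.] n 242 mean [ 430.5 -389.9   46.1] rect [ 431.6 -392.1] [46.5 47.4] 87.44
board px [339. 224.] n 5332 mean [ 505.4 -332.    12.2] rect [ 510.7 -338.3] [237.4 270.4] 88.18
```

```bash
cat >> h.py <<'E'
from scipy.spatial.transform import Rotation as Ro
def plan(x,y,z,jaw=None,show=True):
    """target TCP, jaw: world angle (deg) of the tool y axis (mod 180)"""
    o=ctrl.get_obs(); R=Ro.from_rotvec(o['orientation']); p=o['ee_pos']
    M=R.as_matrix(); cur=np.degrees(np.arctan2(M[1,1],M[0,1]))
    if jaw is None: jaw=cur
    a=jaw+180*np.round((cur-jaw)/180); 
    a=np.radians(a); Y=np.array([np.cos(a),np.sin(a),0]); Zt=np.array([0,0,-1.]); X=np.cross(Y,Zt)
    T=Ro.from_matrix(np.stack([X,Y,Zt],1))
    dr=(R.inv()*T).as_rotvec(); dp=M.T@(np.array([x,y,z])-p)
    print('t %.2f'%o['t'],'pos',np.round(p,1),'jaw %.1f'%cur,'q',np.round(o['qpos'],2),'w %.1f'%o['width'],'F',np.round(o['ft_force'],1))
    print(' dtool',np.round(dp,1),'turn',np.round(dr,3),'turned-end dp',np.round(T.as_matrix().T@(np.array([x,y,z])-p),1))
S=np.array([576.,-22.3]); YAW=np.radians(6.0)
def st(x,y):
    c,s=np.cos(YAW),np.sin(YAW); return S+np.array([c*x-s*y,s*x+c*y])
def lev(ang,r=75):
    b=np.pi/2+ang; return st(*(np.array([0,215])+r*np.array([np.cos(b),np.sin(b)])))
E
python3 - <<'E'
from h import *
print(st(0,215),lev(.95),lev(0))
print(lev(.95)); plan(*lev(.95),222,60)
E
```

```text
[553.5263804 191.5222075] [488.29423272 228.5325697 ] [545.68674565 266.11134966]
[488.29423272 228.5325697 ]
t 0.15 pos [ 268.8 -563.8  222.1] jaw -64.5 q [-1.14  0.42  1.63  0.    1.09 -0.02] w 88.0 F [-0.2  0.7  0.1]
 dtool [ 539.1 -620.8    0.8] turn [-0.001  0.001  0.968] turned-end dp [-2.061e+02 -7.959e+02  1.000e-01]
```

>>> move_arm --pt "20 -4 -10 0 0 -0.03" --pt "41 -4 -12 0 0 -0.065" --pt "41 -4 -12 0 0 -0.065" --pt "41 -4 -12 0 0 -0.065" --pt "41 -4 -4 0 0 -0.065" --hand -1

```text
t: 0.57
ee_pos: [410.8, -451.1, 269.9]
orientation: [-2.927, -1.124, 0.004]
ft_force: [0.2, -0.5, 0.0]
width: 87.7
```

>>> move_arm --pt "41 -4 0 0 0 -0.065" --pt "41 -4 0 0 0 -0.065" --pt "41 -4 0 0 0 -0.065" --pt "41 -4 0 0 0 -0.065" --pt "41 -4 0 0 0 -0.065"

```text
t: 0.98
ee_pos: [530.3, -280.8, 271.2]
orientation: [-2.697, -1.606, 0.0]
ft_force: [0.2, -1.0, -0.0]
width: 87.8
```

>>> move_arm --pt "41 -4 0 0 0 -0.068" --pt "41 -4 0 0 0 -0.068" --pt "41 -4 0 0 0 -0.068" --pt "41 -4 0 0 0 -0.068" --pt "41 -4 0 0 0 -0.068"

```text
t: 1.4
ee_pos: [583.6, -80.4, 270.6]
orientation: [-2.368, -2.059, -0.001]
ft_force: [0.7, -0.0, 1.1]
width: 87.6
```

```bash
python3 - <<'E'
from h import *
plan(*lev(.95),200,60)
E
```

```text
t 1.40 pos [583.6 -80.4 270.6] jaw -8.0 q [-0.16  0.32  1.67  0.    1.16 -0.02] w 87.6 F [ 0.7 -0.   1.1]
 dtool [ 292.5 -137.1   71.6] turn [-0.    -0.004 -1.186] turned-end dp [237.  219.9  70.6]
```

>>> move_arm --pt "29.3 -13.7 0 0 0 -0.119" --pt "30.7 -10.1 0 0 0 -0.119" --pt "31.7 -6.4 0 0 0 -0.119" --pt "32.2 -2.6 0 0 0 -0.119" --pt "32.3 1.2 10 0 0 -0.119"

```text
t: 1.82
ee_pos: [534.5, 83.8, 261.2]
orientation: [-1.623, -2.688, -0.006]
ft_force: [1.6, 1.0, -0.5]
width: 87.7
```

>>> move_arm --pt "31.9 5 10 0 0 -0.119" --pt "31.1 8.7 10 0 0 -0.119" --pt "29.8 12.3 10 0 0 -0.119" --pt "28.2 15.8 10 0 0 -0.119" --pt "26 19 0 0 0 -0.119"

```text
t: 2.23
ee_pos: [475.5, 242.7, 218.9]
orientation: [-0.718, -3.057, -0.005]
ft_force: [0.4, -0.1, 0.6]
width: 87.9
```

```bash
python3 - <<'E'
from h import *
plan(*lev(.95),98,60)
save('wrist','w1.png'); save('top','t1.png')
E
```

```text
t 2.23 pos [475.5 242.7 218.9] jaw 63.6 q [ 0.45  0.29  1.84  0.    1.01 -0.66] w 87.9 F [ 0.4 -0.1  0.6]
 dtool [-17.9  -7.3 120.8] turn [ 0.003 -0.002  0.062] turned-end dp [-18.1  -5.9 120.9]
```

View pics/w1.png

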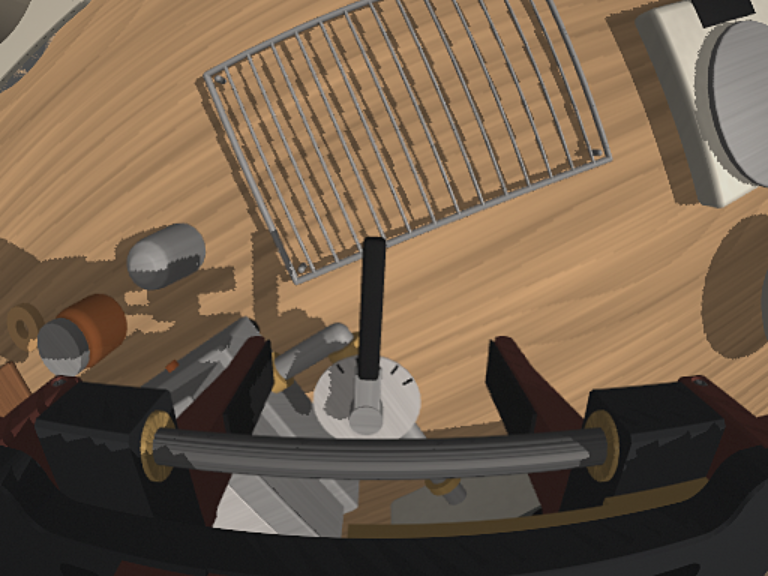

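The wrist view shows the lever sleeve centred between the fingers, at about (372,300). I'll descend and grip it.

>>> move_arm --pt "-9 -3 30 0 0 0.03" --pt "-9 -3 30 0 0 0.03" --pt "0 0 30 0 0 0" --pt "0 0 22 0 0 0" --pt "0 0 8 0 0 0"

```text
t: 2.75
ee_pos: [493.4, 233.5, 100.0]
orientation: [0.813, 3.026, 0.017]
ft_force: [0.2, -0.1, -0.1]
width: 87.8
```

>>> move_arm --pt "0 0 0 0 0 0" --pt "0 0 0 0 0 0" --pt "0 0 0 0 0 0" --pt "0 0 0 0 0 0" --hand 1

```text
t: 3.08
ee_pos: [493.9, 231.8, 100.2]
orientation: [0.819, 3.026, 0.015]
ft_force: [-0.3, 0.7, 0.0]
width: 64.6
```

```bash
python3 - <<'E'
from h import *
plan(*lev(.95),98,60)
E
```

```text
t 3.08 pos [493.9 231.8 100.2] jaw 59.7 q [ 0.42  0.48  1.89  0.    0.76 -0.63] w 64.6 F [-0.3  0.7  0. ]
 dtool [ 3.1 -5.7  2.1] turn [ 0.011  0.004 -0.005] turned-end dp [ 3.2 -5.7  2.2]
```

>>> move_arm --pt "3 -5 2 0 0 0" --pt "0 0 0 0 0 0" --pt "0 0 0 0 0 0" --pt "0 0 0 0 0 0" --pt "0 0 0 0 0 0"

```text
t: 3.5
ee_pos: [490.5, 229.8, 102.2]
orientation: [0.817, 3.02, 0.022]
ft_force: [0.8, -0.3, -0.1]
width: 30.6
```

>>> move_arm --pt "0 0 0 0 0 0" --pt "0 0 0 0 0 0" --pt "0 0 0 0 0 0" --pt "0 0 0 0 0 0" --pt "0 0 0 0 0 0"

```text
t: 3.92
ee_pos: [490.6, 229.8, 102.6]
orientation: [0.815, 3.02, 0.021]
ft_force: [-0.6, 0.2, 1.2]
width: 13.8
```

```bash
python3 - <<'E'
from h import *
plan(*lev(.95),98,60)
d=save('wrist','w2.png')
E
```

```text
t 3.92 pos [490.6 229.8 102.6] jaw 59.8 q [ 0.41  0.47  1.9   0.    0.75 -0.63] w 13.8 F [-0.6  0.2  1.2]
 dtool [ 1.4 -2.4  4.5] turn [ 0.017  0.009 -0.004] turned-end dp [ 1.3 -2.3  4.6]
```

View pics/w2.png

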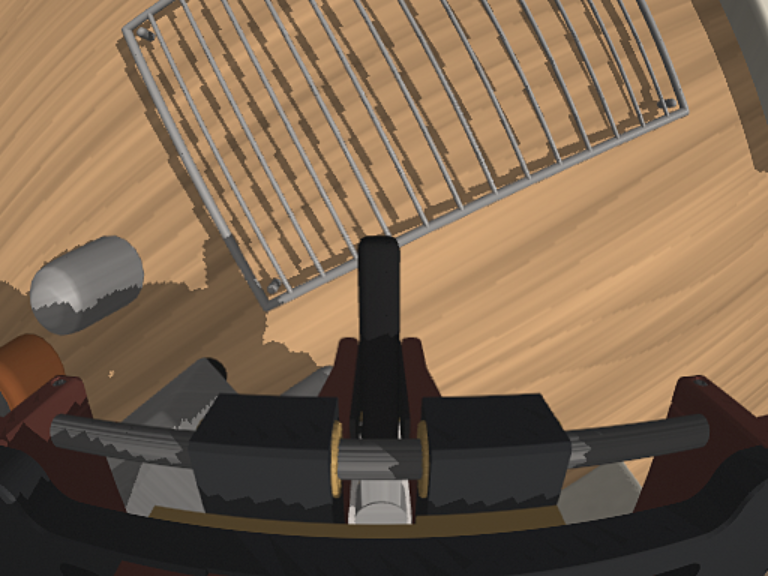

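>>> move_arm --pt "-0.5 8.5 0 0.015 0.008 0.115" --pt "-0.5 8.5 0 0 0 0.115" --pt "-0.5 8.5 0 0 0 0.115" --pt "-0.5 8.5 0 0 0 0.115"

```text
t: 4.3
ee_pos: [513.7, 254.8, 102.7]
orientation: [1.507, 2.756, 0.003]
ft_force: [1.3, -2.8, -0.1]
width: 13.9
```

```bash
python3 - <<'E'
from h import *
plan(*lev(0),98,6)
p=ctrl.get_obs()['ee_pos'][:2]-st(0,215); print(np.hypot(*p),np.degrees(np.arctan2(p[1],p[0]))-96)
E
```

```text
t 4.30 pos [513.7 254.8 102.7] jaw 32.6 q [ 0.44  0.51  1.82  0.    0.81 -0.13] w 13.9 F [ 1.3 -2.8 -0.1]
 dtool [-7.7 33.   4.7] turn [ 0.002 -0.001  0.465] turned-end dp [ 7.9 33.   4.7]
74.74760837262542 26.165568123738865
```

>>> move_arm --pt "-0.5 8.5 0 0 0 0.115" --pt "-0.5 8.5 0 0 0 0.115" --pt "-0.5 8.5 0 0 0 0.115" --pt "-0.5 8.5 0 0 0 0.1"

```text
t: 4.63
ee_pos: [546.7, 266.7, 102.6]
orientation: [2.101, 2.334, 0.001]
ft_force: [-3.8, -1.8, 5.4]
width: 13.8
```

```bash
python3 - <<'E'
from h import *
plan(*lev(0),98,6)
p=ctrl.get_obs()['ee_pos'][:2]-st(0,215); print(np.hypot(*p),np.degrees(np.arctan2(p[1],p[0]))-96)
E
```

```text
t 4.63 pos [546.7 266.7 102.6] jaw 6.0 q [ 0.43  0.55  1.74 -0.    0.85  0.33] w 13.8 F [-3.8 -1.8  5.4]
 dtool [-0.5 -1.   4.6] turn [0.001 0.001 0.   ] turned-end dp [-0.5 -1.   4.6]
75.47053444816186 -0.7874083701953651
```

Push a bit further to confirm the stop, then hold.

>>> move_arm --pt "0 3 0 0 0 0.01" --pt "0 2 0 0 0 0" --pt "0 1 0 0 0 0" --pt "0 0 0 0 0 0" --pt "0 0 0 0 0 0"

```text
t: 5.05
ee_pos: [546.9, 266.7, 102.6]
orientation: [-2.113, -2.317, 0.019]
ft_force: [-1.2, -0.2, 1.2]
width: 13.6
```

```bash
python3 - <<'E'
from h import *
plan(*lev(0),98,6)
p=ctrl.get_obs()['ee_pos'][:2]-st(0,215); print(np.hypot(*p),np.degrees(np.arctan2(p[1],p[0]))-96)
save('scene','s2.png')
E
```

```text
t 5.05 pos [546.9 266.7 102.6] jaw 5.3 q [0.43 0.56 1.73 0.   0.87 0.34] w 13.6 F [-1.2 -0.2  1.2]
 dtool [-0.4 -1.2  4.6] turn [-0.013  0.003 -0.013] turned-end dp [-0.4 -1.3  4.6]
75.43973376378533 -0.9646447677717589
```

>>> move_arm --pt "0 0 0 0 0 0" --pt "0 0 0 0 0 0" --pt "0 0 0 0 0 0" --pt "0 0 0 0 0 0" --pt "0 0 0 0 0 0" --hand -1

```text
t: 5.52
ee_pos: [547.2, 266.8, 102.0]
orientation: [-2.115, -2.314, 0.017]
ft_force: [0.5, -0.0, -0.8]
width: 43.6
```

>>> move_arm --pt "0 0 0 0 0 0" --pt "0 0 -20 0 0 0" --pt "0 0 -40 0 0 0" --pt "0 0 -40 0 0 0" --pt "0 0 -40 0 0 0"

```text
t: 5.93
ee_pos: [543.3, 264.5, 235.7]
orientation: [-2.109, -2.307, 0.048]
ft_force: [1.6, -0.0, -1.0]
width: 76.5
```

```bash
python3 - <<'E'
from h import *
plan(*st(0,0),260,6)
save('wrist','w3.png')
E
```

```text
t 5.93 pos [543.3 264.5 235.7] jaw 5.1 q [0.43 0.39 1.64 0.   1.14 0.34] w 76.5 F [ 1.6 -0.  -1. ]
 dtool [-288.8    6.2  -21.7] turn [-0.033  0.009 -0.015] turned-end dp [-288.7    2.5  -24.3]
```

View pics/w3.png

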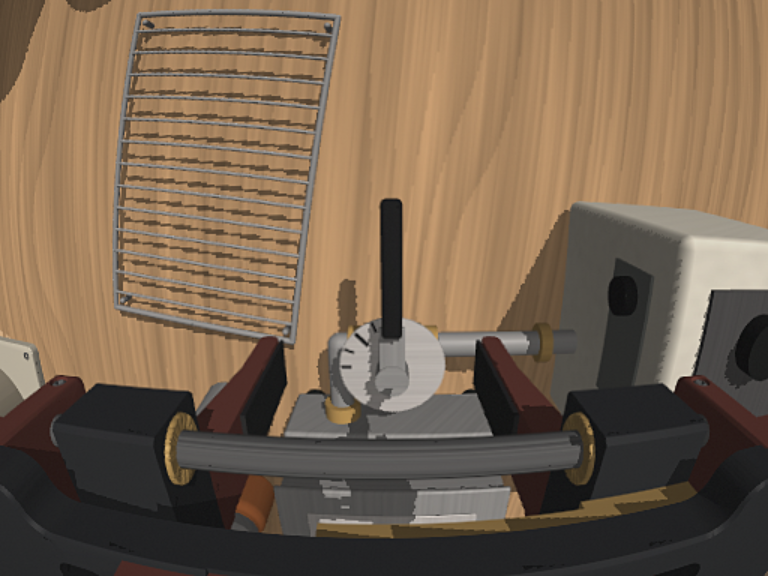

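The lever at (390,265) now stands across the pipe, so the valve is shut. Now the lid.

>>> move_arm --pt "-35 0 -10 -0.033 0.009 -0.015" --pt "-41 0 -10 0 0 0" --pt "-41 0 0 0 0 0" --pt "-41 0 0 0 0 0" --pt "-41 0 0 0 0 0"

```text
t: 6.4
ee_pos: [572.5, 71.5, 271.7]
orientation: [2.078, 2.337, 0.045]
ft_force: [1.1, -0.5, 0.1]
width: 88.1
```

```bash
python3 - <<'E'
from h import *
plan(*st(0,0),162,6)
save('top','t3.png')
d=eyes.get_image('top'); W=cloud(d); f=d['frame']; Z=W[...,2]
b=np.zeros(Z.shape,bool); b[200:268,125:185]=1
m=b&(f.max(-1)<70)&(Z>110)&(Z<135); p=W[m]
print(m.sum(),cv2.minAreaRect(p[:,:2].astype(np.float32)), p.mean(0))
E
```

```text
t 6.40 pos [572.5  71.5 271.7] jaw 6.7 q [ 0.1   0.28  1.71  0.01  1.11 -0.02] w 88.1 F [ 1.1 -0.5  0.1]
 dtool [-94.5 -10.8 108.6] turn [ 0.031 -0.009  0.012] turned-end dp [-93.6  -6.3 109.7]
0 ((0.0, 0.0), (0.0, 0.0), 0.0) [nan nan nan]<stdin>:7: RuntimeWarning: Mean of empty slice.
  ret = um.true_divide(
```

View pics/t3.png

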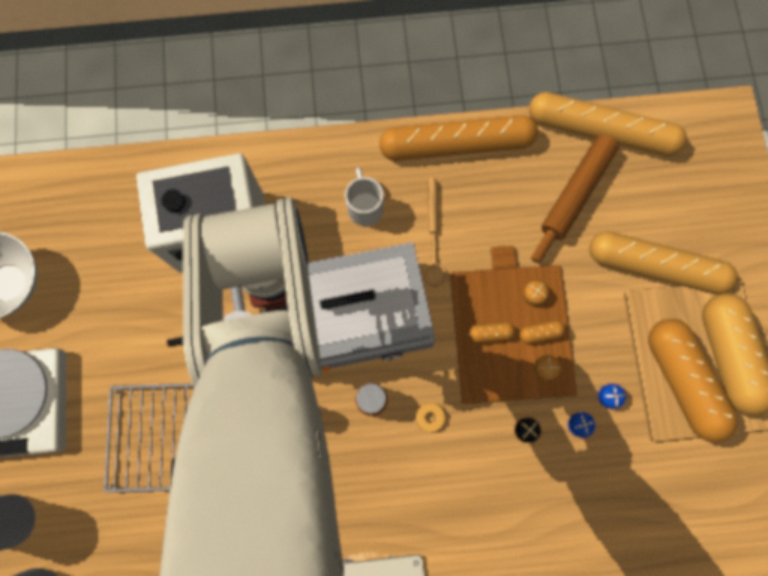

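>>> move_arm --pt "-41 -3 0 0.015 -0.005 0.006" --pt "-36 -2 0 0.01 0 0.004" --pt "-14 -1 15 0 0 0" --pt "0 0 20 0 0 0" --pt "0 0 0 0 0 0"

```text
t: 6.92
ee_pos: [577.9, -21.7, 235.6]
orientation: [2.108, 2.325, 0.013]
ft_force: [-0.8, 0.9, 0.1]
width: 87.9
```

```bash
python3 - <<'E'
from h import *
plan(*st(0,0),162,6)
save('wrist','w4.png')
E
```

```text
t 6.92 pos [577.9 -21.7 235.6] jaw 5.6 q [-0.06  0.34  1.73  0.01  1.07 -0.16] w 87.9 F [-0.8  0.9  0.1]
 dtool [-0.7 -2.5 73.5] turn [ 0.008 -0.003 -0.007] turned-end dp [-0.4 -1.9 73.6]
```

View pics/w4.png

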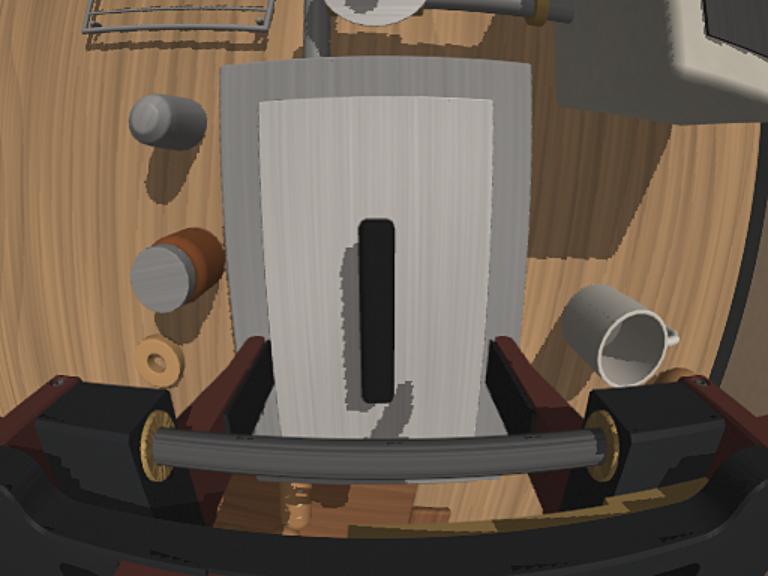

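The handle at (377,310) is aligned between the fingers, so I'll descend and grip it.

>>> move_arm --pt "0 -2 30 0.008 -0.003 -0.007" --pt "0 0 25 0 0 0" --pt "0 0 14 0 0 0" --pt "0 0 4 0 0 0" --pt "0 0 0 0 0 0" --hand 0.2

```text
t: 7.38
ee_pos: [581.2, -17.0, 167.3]
orientation: [2.092, 2.334, 0.011]
ft_force: [-0.3, -0.7, -0.3]
width: 58.2
```

```bash
python3 - <<'E'
from h import *
plan(*st(0,0),162,6)
E
```

```text
t 7.38 pos [581.2 -17.  167.3] jaw 6.3 q [-0.05  0.43  1.78  0.    0.93 -0.16] w 58.2 F [-0.3 -0.7 -0.3]
 dtool [-4.7 -5.8  5.2] turn [0.01  0.    0.005] turned-end dp [-4.7 -5.8  5.3]
```

>>> move_arm --pt "-4 -5 4 0.01 0 0.005" --pt "-1 -1 1 0 0 0" --pt "0 0 0 0 0 0" --pt "0 0 0 0 0 0" --pt "0 0 0 0 0 0" --hand 1

```text
t: 7.8
ee_pos: [578.1, -21.7, 166.7]
orientation: [2.098, 2.332, 0.005]
ft_force: [-0.3, -0.4, 0.1]
width: 24.8
```

>>> move_arm --pt "0 0 0 0 0 0" --pt "0 0 0 0 0 0" --pt "0 0 0 0 0 0" --pt "0 0 0 0 0 0"

```text
t: 8.13
ee_pos: [578.0, -21.8, 167.2]
orientation: [2.098, 2.332, 0.005]
ft_force: [0.2, 0.3, -1.2]
width: 17.5
```

```bash
python3 - <<'E'
from h import *
plan(*st(0,0),162,6)
E
```

```text
t 8.13 pos [578.  -21.8 167.2] jaw 6.0 q [-0.06  0.42  1.78 -0.    0.93 -0.16] w 17.5 F [ 0.2  0.3 -1.2]
 dtool [-0.2 -2.   5.2] turn [0.006 0.001 0.001] turned-end dp [-0.3 -2.   5.2]
```

>>> move_arm --pt "0 0 -5 0 0 0" --pt "0 0 -8 0 0 0" --pt "0 0 -15 0 0 0" --pt "0 0 -25 0 0 0" --pt "0 0 -15 0 0 0"

```text
t: 8.55
ee_pos: [573.7, -21.6, 233.9]
orientation: [-2.099, -2.332, 0.007]
ft_force: [-0.1, -0.1, -4.3]
width: 18.1
```

```bash
python3 - <<'E'
from h import *
plan(374,324,240,0)
save('scene','s5.png')
E
```

```text
t 8.55 pos [573.7 -21.6 233.9] jaw 6.0 q [-0.06  0.34  1.73 -0.    1.08 -0.16] w 18.1 F [-0.1 -0.1 -4.3]
 dtool [ 364.7 -162.3   -4.9] turn [-0.006 -0.     0.105] turned-end dp [ 345.6 -199.7   -6.1]
```

View pics/s5.png

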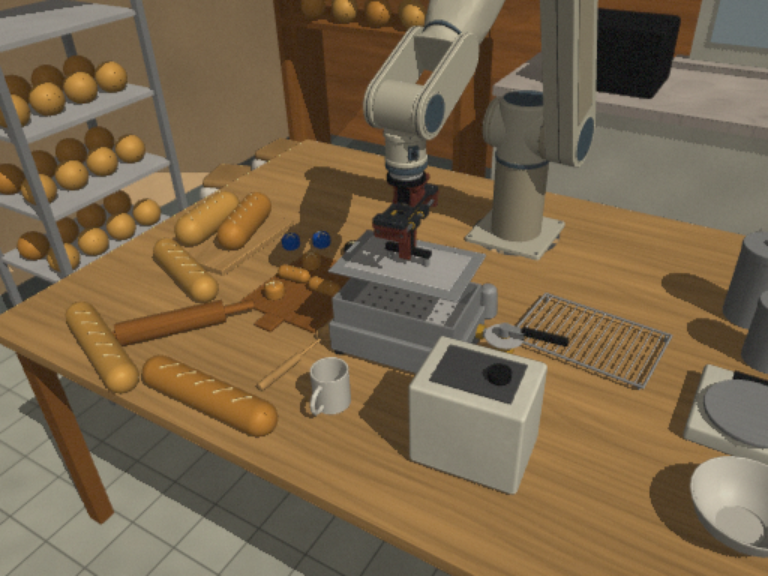

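>>> move_arm --pt "20 -9 0 -0.006 0 0.01" --pt "36 -16 0 0 0 0.01" --pt "37 -17 0 0 0 0.01" --pt "37 -17 0 0 0 0.01" --pt "37 -17 0 0 0 0.01"

```text
t: 9.02
ee_pos: [488.0, 137.1, 238.0]
orientation: [2.167, 2.26, 0.013]
ft_force: [1.1, 0.7, -3.6]
width: 17.8
```

>>> move_arm --pt "37 -18 0 0 0 0.01" --pt "37 -18 0 0 0 0.01" --pt "37 -18 0 0 0 0.01" --pt "36 -19 0 0 0 0.01" --pt "20 -15 0 0 0 0.01"

```text
t: 9.43
ee_pos: [390.9, 306.5, 236.6]
orientation: [2.227, 2.202, 0.015]
ft_force: [1.4, -0.3, -3.6]
width: 17.5
```

```bash
python3 - <<'E'
from h import *
plan(374,324,55,0)
save('scene','s6.png')
E
```

```text
t 9.43 pos [390.9 306.5 236.6] jaw -0.6 q [ 0.65  0.21  1.9  -0.01  1.02  0.66] w 17.5 F [ 1.4 -0.3 -3.6]
 dtool [ 17.3 -19.5 181.3] turn [ 0.014  0.    -0.011] turned-end dp [ 17.5 -16.9 181.6]
```

View pics/s6.png

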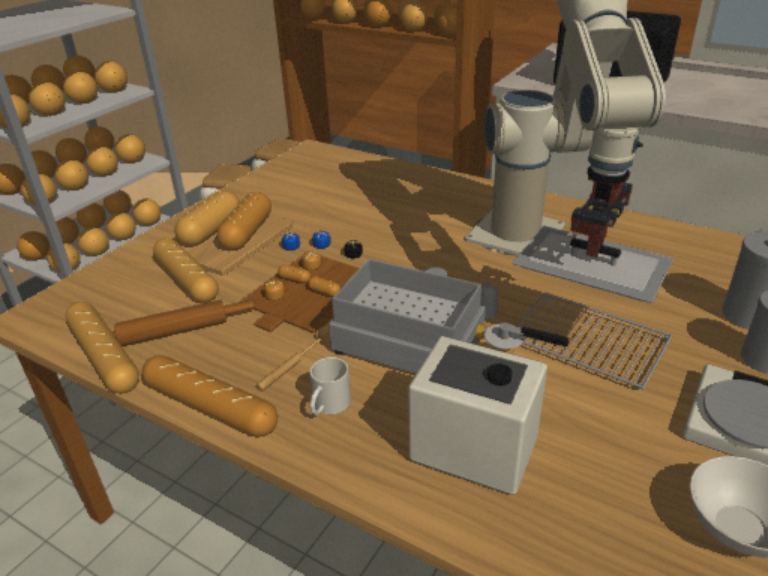

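>>> move_arm --pt "9 -10 25 0.014 0 -0.01" --pt "8 -8 35 0 0 0" --pt "0 0 35 0 0 0" --pt "0 0 35 0 0 0" --pt "0 0 20 0 0 0"

```text
t: 9.9
ee_pos: [372.2, 334.1, 87.8]
orientation: [-2.212, -2.229, -0.026]
ft_force: [-0.6, 0.0, -4.2]
width: 17.7
```

```bash
python3 - <<'E'
from h import *
plan(374,324,53,0)
E
```

```text
t 9.90 pos [372.2 334.1  87.8] jaw 0.4 q [0.71 0.45 2.   0.   0.68 0.7 ] w 17.7 F [-0.6  0.  -4.2]
 dtool [-10.6   1.3  34.6] turn [ 0.011 -0.012  0.008] turned-end dp [-10.1   1.8  34.8]
```

>>> move_arm --pt "-5 1 14 0.011 -0.012 0.008" --pt "-5 1 10 0 0 0" --pt "0 0 6 0 0 0" --pt "0 0 4 0 0 0" --pt "0 0 3 0 0 0"

```text
t: 10.32
ee_pos: [371.6, 323.0, 48.8]
orientation: [-2.22, -2.22, 0.014]
ft_force: [-10.3, -7.0, 44.7]
width: 17.8
```

```bash
python3 - <<'E'
from h import *
plan(374,324,53,0)
E
```

```text
t 10.32 pos [371.6 323.   48.8] jaw -0.0 q [0.69 0.52 2.01 0.   0.62 0.69] w 17.8 F [-10.3  -7.   44.7]
 dtool [ 0.9  2.4 -4.2] turn [-0.008  0.005 -0.   ] turned-end dp [ 1.   2.4 -4.2]
```

>>> move_arm --pt "0 0 -4 0 0 0" --pt "0 0 0 0 0 0"

```text
t: 10.48
ee_pos: [372.5, 324.0, 54.8]
orientation: [-2.22, -2.22, 0.009]
ft_force: [-0.0, 0.2, -4.7]
width: 17.8
```

>>> move_arm --pt "0 0 0 0 0 0" --pt "0 0 0 0 0 0" --pt "0 0 0 0 0 0" --pt "0 0 0 0 0 0" --pt "0 0 0 0 0 0" --hand -1

```text
t: 10.9
ee_pos: [374.5, 325.6, 56.0]
orientation: [-2.221, -2.22, 0.001]
ft_force: [0.3, -0.9, 0.3]
width: 47.4
```

```bash
python3 - <<'E'
from h import *
plan(374,324,53,0)
E
```

```text
t 10.90 pos [374.5 325.6  56. ] jaw -0.0 q [0.69 0.51 2.01 0.   0.63 0.69] w 47.4 F [ 0.3 -0.9  0.3]
 dtool [-1.6 -0.5  3. ] turn [-0.002 -0.001 -0.   ] turned-end dp [-1.6 -0.5  3. ]
```

>>> move_arm --pt "0 0 -10 0 0 0" --pt "0 0 -40 0 0 0" --pt "0 0 -40 0 0 0" --pt "0 0 -40 0 0 0" --pt "0 0 -40 0 0 0"

```text
t: 11.32
ee_pos: [370.0, 321.4, 225.1]
orientation: [-2.219, -2.218, 0.035]
ft_force: [0.6, 0.9, -0.0]
width: 81.1
```

>>> move_arm --pt "-20 20 -15 0 0 0.05" --pt "-27 29 -10 0 0 0.075" --pt "-27 29 0 0 0 0.075" --pt "-27 29 0 0 0 0.075" --pt "-27 29 0 0 0 0.075"

```text
t: 11.73
ee_pos: [492.2, 179.9, 267.3]
orientation: [2.575, 1.798, 0.002]
ft_force: [0.2, 0.9, -0.6]
width: 87.7
```

>>> move_arm --pt "-27 29 0 0 0 0.075" --pt "-27 29 0 0 0 0.075" --pt "-27 29 0 0 0 0.075" --pt "-27 29 0 0 0 0.075" --pt "-27 29 0 0 0 0.075"

```text
t: 12.15
ee_pos: [556.7, -16.6, 272.1]
orientation: [2.876, 1.26, 0.012]
ft_force: [1.4, -0.3, 0.2]
width: 88.0
```

```bash
python3 - <<'E'
from h import *
plan(432,-394,200,-90)
save('wrist','w7.png')
E
```

```text
t 12.15 pos [556.7 -16.6 272.1] jaw -42.7 q [-0.05  0.26  1.74  0.    1.13  0.69] w 88.0 F [ 1.4 -0.3  0.2]
 dtool [-362.5  163.9   70.7] turn [ 0.002 -0.008  0.826] turned-end dp [-124.7  377.4   72.1]
```

View pics/w7.png

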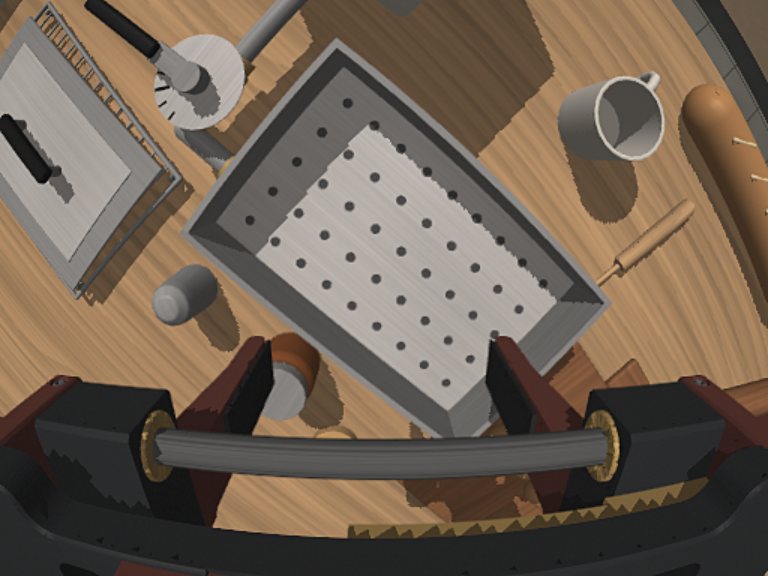

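>>> move_arm --pt "-36 16 0 0 0 0.083" --pt "-35 19 0 0 0 0.083" --pt "-33 22 0 0 0 0.083" --pt "-31 25 0 0 0 0.083" --pt "-29 27 0 0 0 0.083"

```text
t: 12.62
ee_pos: [492.0, -209.5, 274.5]
orientation: [3.079, 0.607, 0.017]
ft_force: [1.7, 0.3, 0.7]
width: 87.7
```

>>> move_arm --pt "-26 29 0 0 0 0.083" --pt "-24 31 0 0 0 0.083" --pt "-21 33 10 0 0 0.083" --pt "-18 35 10 0 0 0.083" --pt "-14 33 0 0 0 0.083"

```text
t: 13.03
ee_pos: [421.0, -397.1, 257.8]
orientation: [3.138, -0.071, 0.023]
ft_force: [0.2, 0.3, -0.3]
width: 87.7
```

```bash
python3 - <<'E'
from h import *
plan(432,-394,100,-90)
d=save('wrist','w8.png')
import pickle; pickle.dump(d,open('w8.pkl','wb'))
E
```

```text
t 13.03 pos [ 421.  -397.1  257.8] jaw -92.6 q [-0.78  0.31  1.71  0.01  1.11  0.83] w 87.7 F [ 0.2  0.3 -0.3]
 dtool [  8.6  -4.  157.9] turn [ 0.003 -0.014 -0.046] turned-end dp [ 11.   -3.1 157.8]
```

View pics/w8.png

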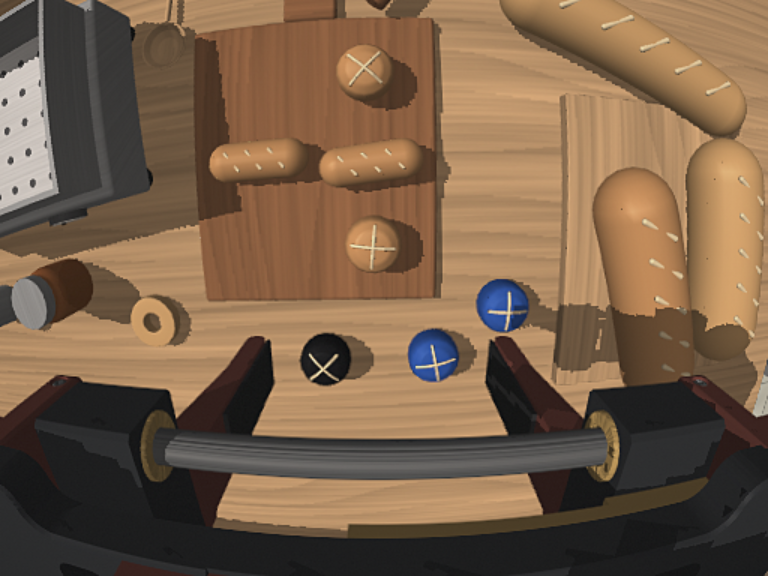

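The wrist view shows roll B at (372,244) and roll A at (364,70), undisturbed. The look-alikes are at (325,358), (433,355) and (502,305).

```bash
cat >> h.py <<'E'
def wray(d,u,v,z):
    f=d['fx']; du,dv=u-d['cx'],v-d['cy']; r=np.hypot(du,dv); th=r/f
    k=np.sin(th)/max(r,1e-9); c=np.array([du*k,dv*k,np.cos(th)]); M=np.array(d['cam_to_world'])
    w=M[:3,:3]@c; o=M[:3,3]; return (o+w*(z-o[2])/w[2])[:2]
E
python3 - <<'E'
from h import *
import pickle
d=pickle.load(open('w8.pkl','rb')); hsv=cv2.cvtColor(d['frame'],cv2.COLOR_RGB2HSV)
for u,v in [(248,163),(243,47),(217,239),(289,237),(335,203)]:
    print(hsv[v,u+6])
# roll pixels vs board: use brightness/value
m=((hsv[...,2]>165)|((hsv[...,2]>130)&(hsv[...,1]<0))).astype(np.uint8)
for (u,v) in [(248,163),(243,47)]:
    b=np.zeros_like(m); cv2.circle(b,(u,v),24,1,-1); n,l,s,c=cv2.connectedComponentsWithStats(m*b)
    i=1+np.argmax(s[1:,4]); cn=cv2.findContours((l==i).astype(np.uint8),0,2)[0]; cc,r=cv2.minEnclosingCircle(max(cn,key=cv2.contourArea)); 
    print(s[i],c[i],cc,r,[np.round(wray(d,*cc,z),1) for z in (32,40)], wray(d,*c[i],35))
E
```

```text
[ 14 139 180]
[ 14 137 182]
[ 18  80 134]
[111 174 152]
[110 212 159]
[231 147  32  33 652] [244.43711656 162.32822086] (246.1041717529297, 162.8125) 16.212364196777344 [array([ 432.5, -389.2]), array([ 433.9, -389.4])] [ 433.7893313  -387.14618631]
[225  30  30  29 597] [238.55108878  44.00502513] (240.43006896972656, 45.25699234008789) 16.142688751220703 [array([ 588.8, -389.2]), array([ 586.9, -389.4])] [ 589.91812101 -386.94817483]
```

>>> move_arm --pt "6 -3 35 0.003 -0.014 -0.046" --pt "5 -2 40 0 0 0" --pt "0 0 40 0 0 0" --pt "0 0 40 0 0 0" --pt "0 0 15 0 0 0"

```text
t: 13.5
ee_pos: [434.4, -407.3, 92.7]
orientation: [3.125, -0.019, 0.02]
ft_force: [-0.9, 0.9, -0.4]
width: 87.9
```

```bash
python3 - <<'E'
from h import *
plan(432,-392,17,-90)
d=save('wrist','w9.png')
E
```

```text
t 13.50 pos [ 434.4 -407.3   92.7] jaw -90.7 q [-0.77  0.55  1.79 -0.    0.79  0.81] w 87.9 F [-0.9  0.9 -0.4]
 dtool [ -3.6 -16.5  75.4] turn [ 0.016 -0.013 -0.012] turned-end dp [ -2.4 -15.3  75.7]
```

View pics/w9.png

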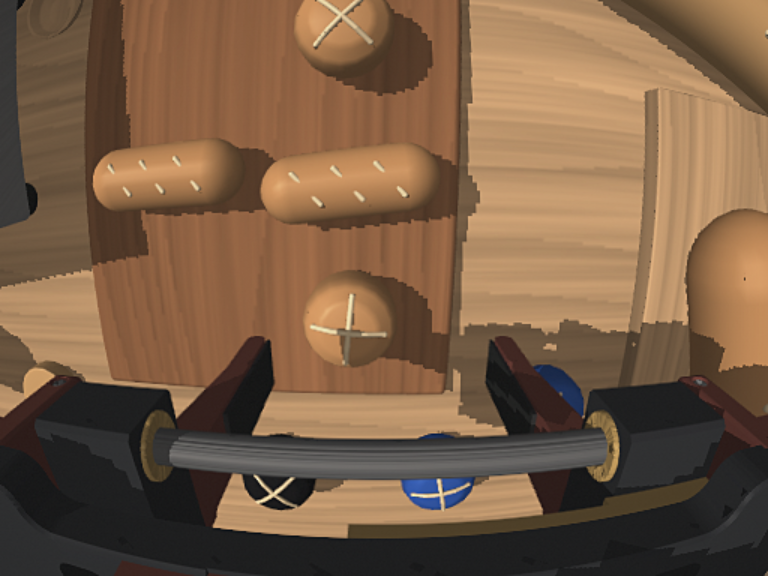

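>>> move_arm --pt "-2 -9 25 0.016 -0.013 -0.012" --pt "0 -6 25 0 0 0" --pt "0 0 12 0 0 0" --pt "0 0 5 0 0 0" --pt "0 0 0 0 0 0"

```text
t: 13.97
ee_pos: [434.8, -392.0, 25.9]
orientation: [-3.141, -0.006, 0.001]
ft_force: [0.5, -0.4, 0.1]
width: 87.9
```

```bash
python3 - <<'E'
from h import *
plan(432,-392,17,-90)
d=save('wrist','w10.png')
E
```

```text
t 13.97 pos [ 434.8 -392.    25.9] jaw -89.8 q [-0.75  0.65  1.81 -0.    0.68  0.81] w 87.9 F [ 0.5 -0.4  0.1]
 dtool [-2.8 -0.   8.9] turn [-0.     0.001  0.004] turned-end dp [-2.8 -0.   8.9]
```

View pics/w10.png

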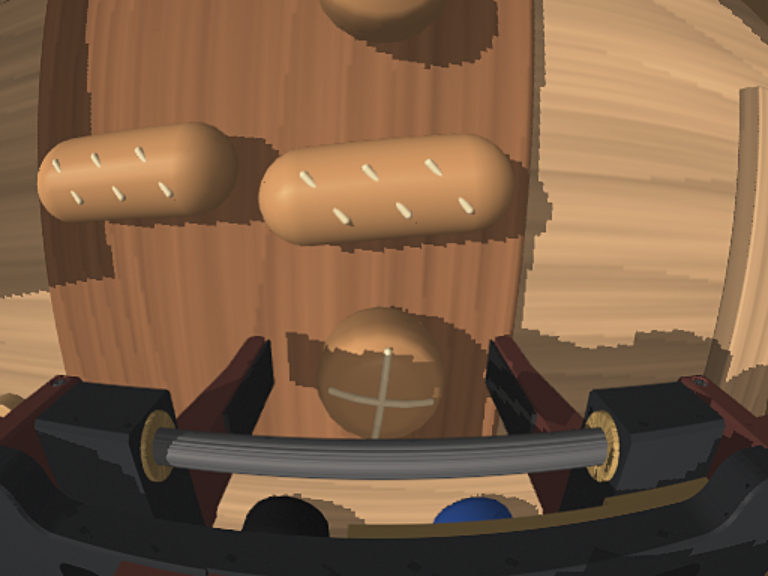

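Roll B is centred at (381,375). Lower the last bit and close.

>>> move_arm --pt "-2 0 6 0 0 0" --pt "-1 0 3 0 0 0" --pt "0 0 0 0 0 0" --pt "0 0 0 0 0 0" --pt "0 0 0 0 0 0" --hand 1

```text
t: 14.43
ee_pos: [434.6, -395.7, 22.2]
orientation: [3.135, 0.005, 0.01]
ft_force: [0.2, 0.8, -0.4]
width: 58.3
```

>>> move_arm --pt "0 0 0 0 0 0" --pt "0 0 0 0 0 0" --pt "0 0 0 0 0 0"

```text
t: 14.68
ee_pos: [434.9, -396.2, 23.0]
orientation: [3.134, 0.005, 0.012]
ft_force: [-0.5, 0.8, 0.1]
width: 48.8
```

```bash
python3 - <<'E'
from h import *
plan(432,-392,17,-90)
E
```

```text
t 14.68 pos [ 434.9 -396.2   23. ] jaw -89.8 q [-0.76  0.65  1.81 -0.    0.66  0.81] w 48.8 F [-0.5  0.8  0.1]
 dtool [-2.9 -4.2  6. ] turn [ 0.008 -0.008  0.003] turned-end dp [-2.9 -4.2  6. ]
```

>>> move_arm --pt "0 0 0 0 0 0" --pt "0 0 -15 0 0 0" --pt "0 0 -25 0 0 0" --pt "0 0 -40 0 0 0" --pt "0 0 -40 0 0 0"

```text
t: 15.1
ee_pos: [429.2, -390.7, 137.3]
orientation: [-3.136, -0.005, 0.01]
ft_force: [1.2, -0.9, -1.1]
width: 49.0
```

```bash
python3 - <<'E'
from h import *
plan(*st(0,40),250,6-90)
print(st(0,40),st(0,-40))
d=save('wrist','w11.png')
E
```

```text
t 15.10 pos [ 429.2 -390.7  137.3] jaw -89.8 q [-0.76  0.47  1.78 -0.    0.89  0.81] w 49.0 F [ 1.2 -0.9 -1.1]
 dtool [ 143.1 -408.4 -111.3] turn [-0.006  0.006 -0.102] turned-end dp [ 184.5 -391.1 -112.7]
[571.81886147  17.48087581] [580.18113853 -62.08087581]
```

View pics/w11.png

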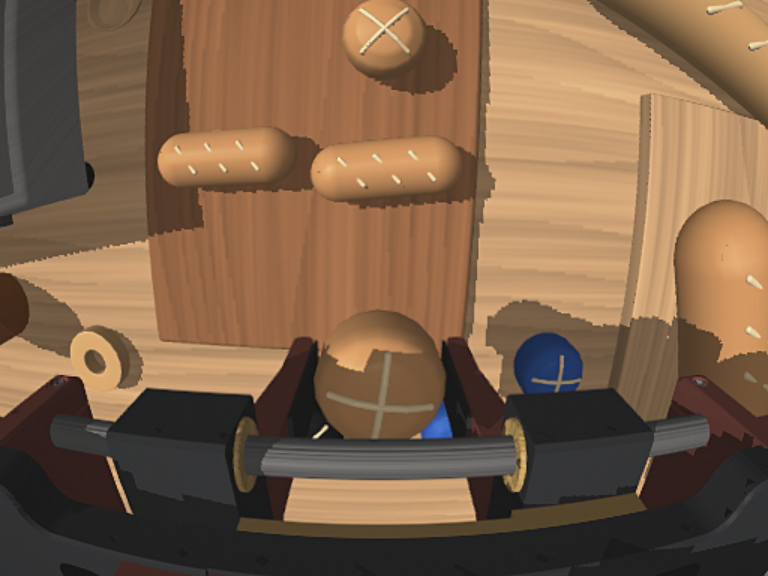

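>>> move_arm --pt "5 -10 -35 0 0 -0.034" --pt "12 -20 -30 0 0 -0.034" --pt "16 -35 -18 0 0 -0.034" --pt "17 -37 0 0 0 0" --pt "17 -37 0 0 0 0"

```text
t: 15.57
ee_pos: [489.6, -254.3, 233.4]
orientation: [3.128, 0.156, 0.017]
ft_force: [1.0, 0.1, -1.4]
width: 49.2
```

>>> move_arm --pt "17 -37 0 0 0 0" --pt "17 -37 0 0 0 0" --pt "17 -37 0 0 0 0" --pt "17 -37 0 0 0 0" --pt "17 -37 0 0 0 0"

```text
t: 15.98
ee_pos: [557.1, -56.1, 234.2]
orientation: [3.126, 0.152, 0.025]
ft_force: [0.1, 0.2, -0.7]
width: 49.0
```

```bash
python3 - <<'E'
from h import *
plan(*st(0,50),99,6-90)
E
```

```text
t 15.98 pos [557.1 -56.1 234.2] jaw -84.4 q [-0.12  0.31  1.78 -0.01  1.04  1.36] w 49.0 F [ 0.1  0.2 -0.7]
 dtool [ 19.7 -83.6 134.4] turn [ 0.013 -0.015 -0.007] turned-end dp [ 22.4 -81.7 135.2]
```

>>> move_arm --pt "11 -36 0 0.013 -0.015 -0.007" --pt "8 -30 0 0 0 0" --pt "3 -14 25 0 0 0" --pt "0 0 35 0 0 0" --pt "0 0 15 0 0 0"

```text
t: 16.4
ee_pos: [577.2, 39.5, 161.0]
orientation: [-3.135, -0.179, -0.021]
ft_force: [-0.3, -0.3, -0.0]
width: 49.0
```

```bash
python3 - <<'E'
from h import *
plan(*st(0,50),99,6-90)
save('wrist','w12.png')
E
```

```text
t 16.40 pos [577.2  39.5 161. ] jaw -83.4 q [0.05 0.43 1.79 0.   0.91 1.5 ] w 49.0 F [-0.3 -0.3 -0. ]
 dtool [-8.6 11.3 61.9] turn [-0.001 -0.013  0.01 ] turned-end dp [-7.6 11.3 62. ]
```

View pics/w12.png

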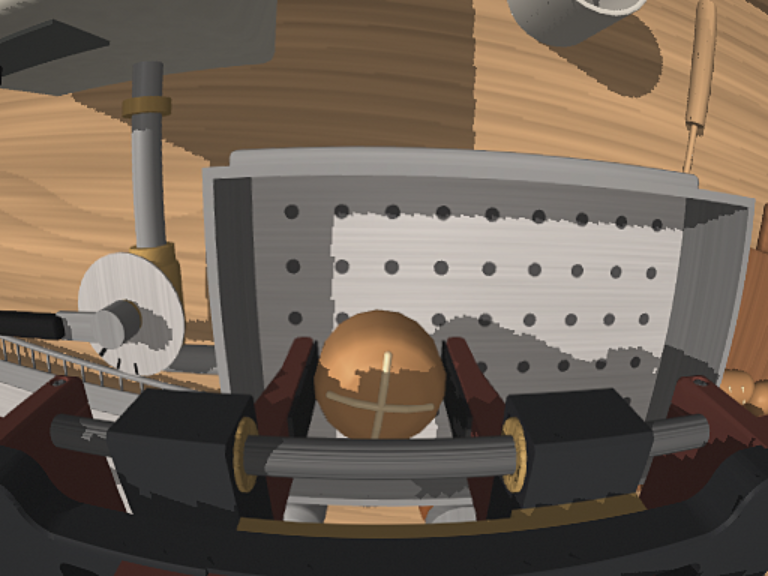

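>>> move_arm --pt "-4 6 15 0 -0.013 0.01" --pt "-4 5 22 0 0 0" --pt "0 0 12 0 0 0" --pt "0 0 4 0 0 0" --pt "0 0 0 0 0 0"

```text
t: 16.87
ee_pos: [569.9, 27.7, 104.7]
orientation: [-3.136, -0.164, 0.005]
ft_force: [-0.2, -1.5, -1.2]
width: 49.4
```

```bash
python3 - <<'E'
from h import *
plan(*st(0,50),99,6-90)
E
```

```text
t 16.87 pos [569.9  27.7 104.7] jaw -84.0 q [0.03 0.51 1.82 0.   0.81 1.49] w 49.4 F [-0.2 -1.5 -1.2]
 dtool [0.9 0.4 5.7] turn [-0.002  0.003 -0.   ] turned-end dp [0.8 0.4 5.7]
```

>>> move_arm --pt "0 0 3 0 0 0" --pt "0 0 2.5 0 0 0" --pt "0 0 1 0 0 0"

```text
t: 17.12
ee_pos: [571.9, 27.8, 100.2]
orientation: [-3.136, -0.163, -0.001]
ft_force: [1.1, -0.6, -0.7]
width: 49.2
```

```bash
python3 - <<'E'
from h import *
plan(*st(0,50),99,6-90)
E
```

```text
t 17.12 pos [571.9  27.8 100.2] jaw -84.0 q [0.03 0.52 1.82 0.   0.8  1.49] w 49.2 F [ 1.1 -0.6 -0.7]
 dtool [-1.2  0.2  1.2] turn [-0.001 -0.001 -0.001] turned-end dp [-1.2  0.2  1.2]
```

Release about 1 mm above the floor.

>>> move_arm --pt "0 0 1 0 0 0" --pt "0 0 0 0 0 0" --pt "0 0 0 0 0 0" --pt "0 0 0 0 0 0" --pt "0 0 0 0 0 0" --hand -0.6

```text
t: 17.53
ee_pos: [573.9, 28.1, 101.6]
orientation: [-3.136, -0.163, -0.008]
ft_force: [-0.2, -0.4, 0.0]
width: 70.3
```

>>> move_arm --pt "0 0 -10 0 0 0" --pt "0 0 -35 0 0 0" --pt "0 0 -40 0 0 0" --pt "0 0 -40 0 0 0" --pt "0 0 -20 0 0 0"

```text
t: 17.95
ee_pos: [569.2, 27.8, 248.7]
orientation: [-3.136, -0.163, 0.012]
ft_force: [0.5, -0.0, 0.2]
width: 70.4
```

```bash
python3 - <<'E'
from h import *
plan(582,-392,230,-90)
save('wrist','w13.png')
E
```

```text
t 17.95 pos [569.2  27.8 248.7] jaw -84.0 q [0.03 0.32 1.73 0.   1.11 1.49] w 70.4 F [ 0.5 -0.   0.2]
 dtool [-30.7 418.9  18.1] turn [-0.002  0.008  0.104] turned-end dp [ 12.8 419.8  18.7]
```

View pics/w13.png

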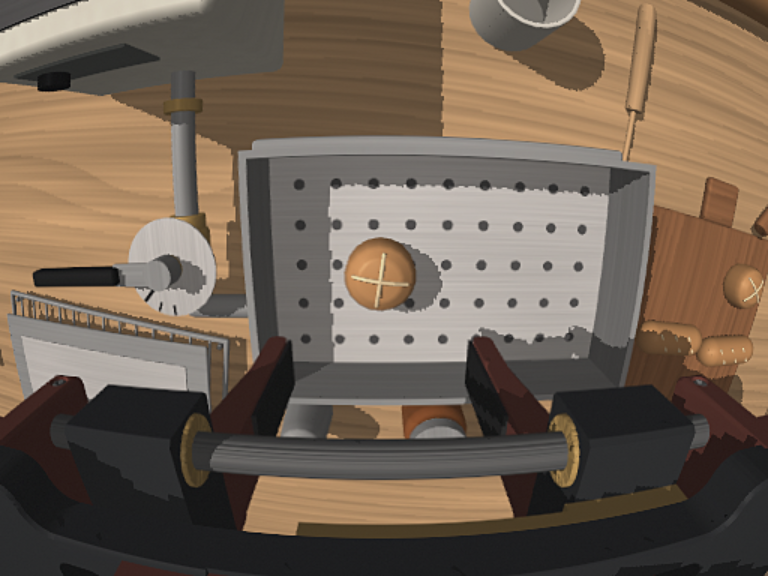

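Roll B lies flat in the pan at (380,273). Now for roll A.

>>> move_arm --pt "-1 25 0 0 0 0.035" --pt "-1 40 0 0 0 0.035" --pt "1 41 0 0 0 0.034" --pt "1 41 0 0 0 0" --pt "1 41 0 0 0 0" --hand -1

```text
t: 18.42
ee_pos: [581.3, -158.5, 260.2]
orientation: [-3.139, -0.011, -0.015]
ft_force: [0.8, 0.1, -0.1]
width: 87.8
```

>>> move_arm --pt "1 41 0 0 0 0" --pt "1 41 0 0 0 0" --pt "1 41 0 0 0 0" --pt "1 41 0 0 0 0" --pt "1 41 20 0 0 0"

```text
t: 18.83
ee_pos: [587.6, -365.2, 249.0]
orientation: [3.139, 0.011, 0.027]
ft_force: [1.5, -0.5, 0.3]
width: 87.8
```

```bash
python3 - <<'E'
from h import *
plan(582,-392,100,-90)
d=save('wrist','w14.png')
import pickle; pickle.dump(d,open('w14.pkl','wb'))
E
```

```text
t 18.83 pos [ 587.6 -365.2  249. ] jaw -89.6 q [-0.58  0.49  1.46  0.01  1.18  0.98] w 87.8 F [ 1.5 -0.5  0.3]
 dtool [ -8.4  26.4 148.9] turn [ 0.002 -0.017  0.007] turned-end dp [ -5.6  26.8 149. ]
```

View pics/w14.png

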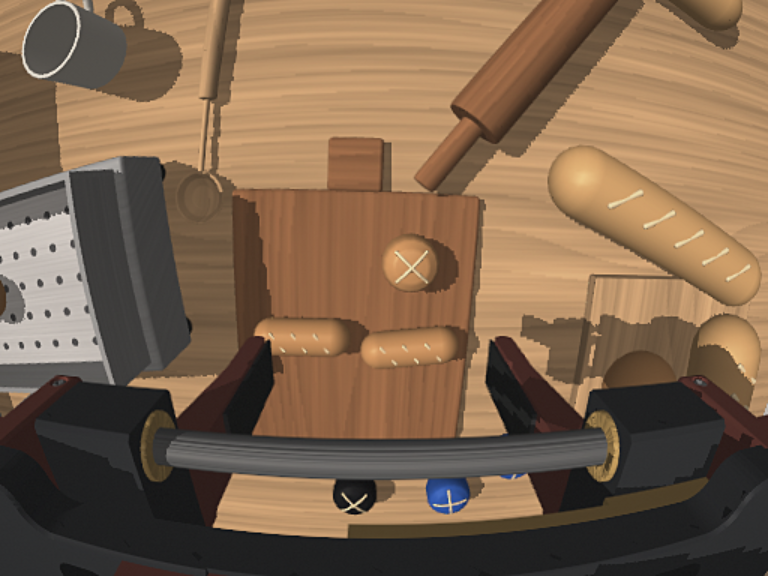

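```bash
python3 - <<'E'
from h import *
import pickle
d=pickle.load(open('w14.pkl','rb'))
for z in (32,40,52): print(z,wray(d,410/1.5,262/1.5,z),wray(d,412/1.5,268/1.5,z))
E
```

```text
32 [ 585.52258868 -392.6028671 ] [ 580.18383943 -394.48178708]
40 [ 587.15782571 -392.00724819] [ 581.93137077 -393.84664731]
52 [ 589.61068126 -391.11381984] [ 584.5526678  -392.89393764]
```

>>> move_arm --pt "-2 15 30 0.002 -0.017 0.007" --pt "-1 12 38 0 0 0" --pt "0 0 38 0 0 0" --pt "0 0 38 0 0 0" --pt "0 0 25 0 0 0"

```text
t: 19.3
ee_pos: [584.6, -408.1, 76.5]
orientation: [3.133, -0.017, 0.011]
ft_force: [-0.4, 0.8, -0.9]
width: 87.6
```

```bash
python3 - <<'E'
from h import *
plan(584.5,-393,14,-90)
save('wrist','w15.png')
E
```

```text
t 19.30 pos [ 584.6 -408.1   76.5] jaw -90.6 q [-0.62  0.71  1.5  -0.    0.92  0.96] w 87.6 F [-0.4  0.8 -0.9]
 dtool [ -0.7 -15.6  62.4] turn [ 0.009 -0.007 -0.011] turned-end dp [ -0.1 -15.1  62.5]
```

View pics/w15.png

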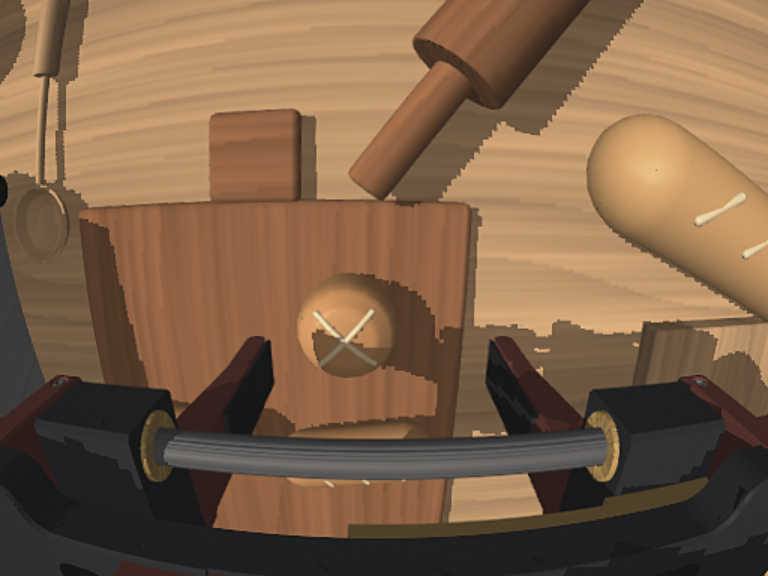

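>>> move_arm --pt "0 -9 15 0.009 -0.007 -0.011" --pt "0 -6 20 0 0 0" --pt "0 0 15 0 0 0" --pt "0 0 6 0 0 0" --pt "0 0 0 0 0 0"

```text
t: 19.77
ee_pos: [581.8, -390.7, 14.5]
orientation: [-3.136, -0.0, 0.013]
ft_force: [-0.7, 0.7, -0.2]
width: 87.9
```

```bash
python3 - <<'E'
from h import *
plan(584.5,-393,15,-90)
save('wrist','w16.png')
E
```

```text
t 19.77 pos [ 581.8 -390.7   14.5] jaw -90.0 q [-0.61  0.79  1.53  0.    0.84  0.96] w 87.9 F [-0.7  0.7 -0.2]
 dtool [ 2.7  2.3 -0.5] turn [-0.006  0.008  0.   ] turned-end dp [ 2.7  2.3 -0.5]
```

View pics/w16.png

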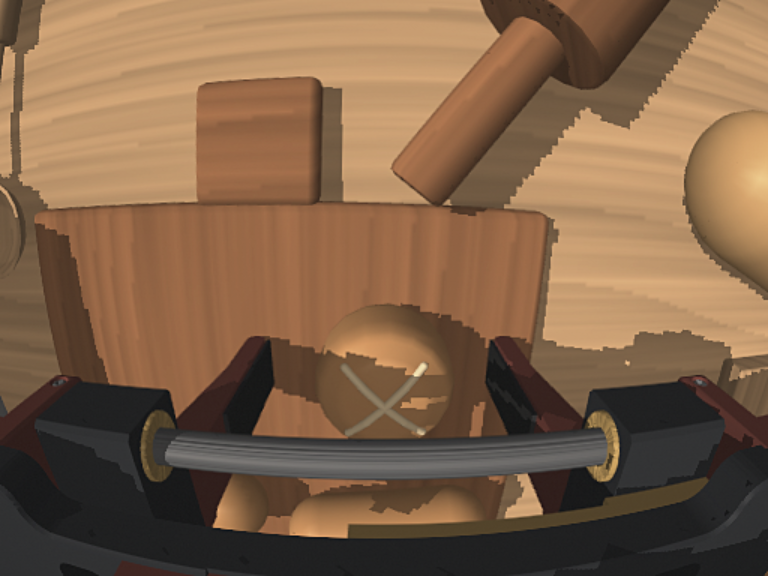

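Roll A is at (386,372), and the fingers are centred to within 2 mm. Close now.

>>> move_arm --pt "2 2 -1 0 0 0" --pt "0 0 0 0 0 0" --pt "0 0 0 0 0 0" --pt "0 0 0 0 0 0" --pt "0 0 0 0 0 0" --hand 1

```text
t: 20.23
ee_pos: [587.6, -396.2, 22.4]
orientation: [-3.141, 0.001, 0.0]
ft_force: [-0.4, 0.1, -0.5]
width: 58.2
```

>>> move_arm --pt "0 0 0 0 0 0" --pt "0 0 0 0 0 0" --pt "0 0 0 0 0 0" --pt "0 0 0 0 0 0"

```text
t: 20.57
ee_pos: [587.8, -396.6, 23.5]
orientation: [3.141, -0.001, 0.001]
ft_force: [0.6, 0.6, -0.2]
width: 49.3
```

>>> move_arm --pt "0 0 -8 0 0 0" --pt "0 0 -20 0 0 0" --pt "0 0 -40 0 0 0" --pt "0 0 -40 0 0 0" --pt "0 0 -40 0 0 0"

```text
t: 20.98
ee_pos: [581.6, -392.2, 165.3]
orientation: [-3.129, 0.001, 0.028]
ft_force: [0.3, -0.4, -0.3]
width: 49.3
```

```bash
python3 - <<'E'
from h import *
plan(*st(0,-50),240,-84)
save('wrist','w17.png')
E
```

```text
t 20.98 pos [ 581.6 -392.2  165.3] jaw -90.0 q [-0.61  0.6   1.47 -0.    1.09  0.96] w 49.3 F [ 0.3 -0.4 -0.3]
 dtool [  -1.8 -321.   -70.7] turn [-0.013  0.017 -0.105] turned-end dp [  33.1 -318.4  -74.7]
```

View pics/w17.png

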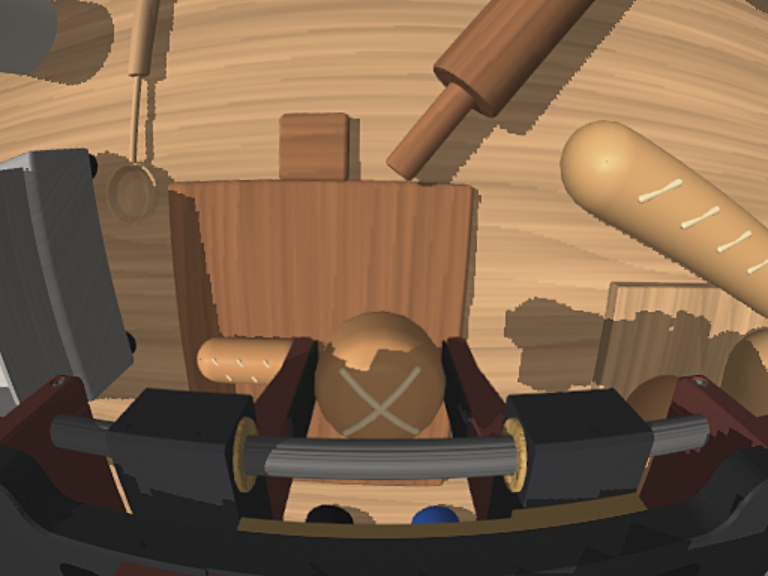

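>>> move_arm --pt "0 -5 -38 -0.013 0.017 -0.035" --pt "3 -15 -36 0 0 -0.035" --pt "4 -38 0 0 0 -0.035" --pt "5 -40 0 0 0 0" --pt "5 -40 0 0 0 0"

```text
t: 21.45
ee_pos: [592.8, -261.9, 252.6]
orientation: [3.118, 0.156, 0.038]
ft_force: [0.8, 0.3, -1.1]
width: 49.1
```

>>> move_arm --pt "5 -40 0 0 0 0" --pt "5 -40 0 0 0 0" --pt "5 -40 0 0 0 0" --pt "3 -35 0 0 0 0" --pt "0 -20 0 0 0 0"

```text
t: 21.87
ee_pos: [592.4, -75.9, 253.1]
orientation: [3.117, 0.156, 0.047]
ft_force: [-0.3, -0.1, -0.6]
width: 49.4
```

```bash
python3 - <<'E'
from h import *
plan(*st(0,-50),100,-84)
save('wrist','w18.png')
E
```

```text
t 21.87 pos [592.4 -75.9 253.1] jaw -84.3 q [-0.14  0.33  1.69 -0.02  1.08  1.34] w 49.4 F [-0.3 -0.1 -0.6]
 dtool [-15.2  -8.3 152.6] turn [ 0.022 -0.029 -0.005] turned-end dp [-10.7  -5.  153.1]
```

View pics/w18.png

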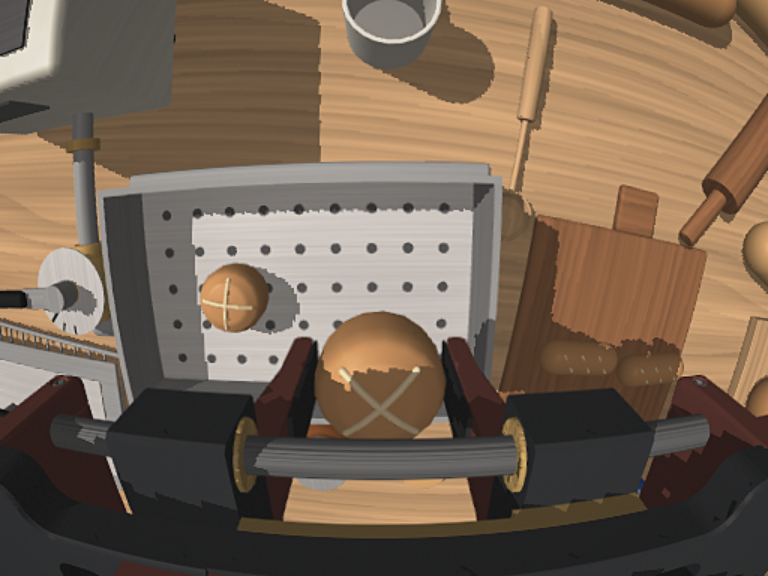

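>>> move_arm --pt "-6 -3 20 0.022 -0.029 -0.005" --pt "-5 -2 35 0 0 0" --pt "0 0 35 0 0 0" --pt "0 0 20 0 0 0" --pt "0 0 5 0 0 0"

```text
t: 22.33
ee_pos: [584.4, -66.5, 140.4]
orientation: [3.136, 0.178, 0.017]
ft_force: [0.1, 0.6, -0.2]
width: 49.0
```

```bash
python3 - <<'E'
from h import *
plan(*st(0,-50),100,-84)
E
```

```text
t 22.33 pos [584.4 -66.5 140.4] jaw -83.5 q [-0.13  0.47  1.78  0.    0.88  1.32] w 49.0 F [ 0.1  0.6 -0.2]
 dtool [-4.2  5.1 40.4] turn [ 0.001 -0.011  0.009] turned-end dp [-3.8  5.2 40.4]
```

>>> move_arm --pt "-2 3 15 0 -0.011 0.009" --pt "-2 2 13 0 0 0" --pt "0 0 7 0 0 0" --pt "0 0 3 0 0 0"

```text
t: 22.67
ee_pos: [582.0, -72.9, 102.6]
orientation: [3.136, 0.163, 0.001]
ft_force: [-0.6, 0.4, -0.2]
width: 49.2
```

```bash
python3 - <<'E'
from h import *
plan(*st(0,-50),100,-84)
E
```

```text
t 22.67 pos [582.  -72.9 102.6] jaw -84.0 q [-0.14  0.53  1.79 -0.    0.82  1.32] w 49.2 F [-0.6  0.4 -0.2]
 dtool [-0.7 -1.   2.6] turn [ 0.001 -0.001 -0.001] turned-end dp [-0.7 -1.   2.6]
```

>>> move_arm --pt "0 0 2 0 0 0" --pt "0 0 1 0 0 0"

```text
t: 22.83
ee_pos: [582.9, -73.2, 100.5]
orientation: [3.136, 0.163, 0.003]
ft_force: [-0.4, -0.2, -0.5]
width: 49.4
```

>>> move_arm --pt "0 0 1 0 0 0" --pt "0 0 0 0 0 0" --pt "0 0 0 0 0 0" --pt "0 0 0 0 0 0" --pt "0 0 0 0 0 0" --hand -0.6

```text
t: 23.25
ee_pos: [585.3, -73.4, 102.8]
orientation: [3.135, 0.163, 0.012]
ft_force: [0.5, 0.0, -0.2]
width: 70.4
```

>>> move_arm --pt "0 0 -10 0 0 0" --pt "0 0 -35 0 0 0" --pt "0 0 -40 0 0 0" --pt "0 0 -40 0 0 0" --pt "0 0 -20 0 0 0"

```text
t: 23.67
ee_pos: [580.4, -72.4, 250.0]
orientation: [-3.137, -0.163, 0.008]
ft_force: [0.4, 0.2, 0.2]
width: 70.1
```

```bash
python3 - <<'E'
from h import *
plan(374.5,325.6,250,0)
save('wrist','w19.png')
E
```

```text
t 23.67 pos [580.4 -72.4 250. ] jaw -84.0 q [-0.14  0.34  1.69 -0.    1.12  1.32] w 70.1 F [0.4 0.2 0.2]
 dtool [-163.4 -417.2    1. ] turn [-0.004  0.004 -1.467] turned-end dp [ 398.  -205.9    0. ]
```

View pics/w19.png

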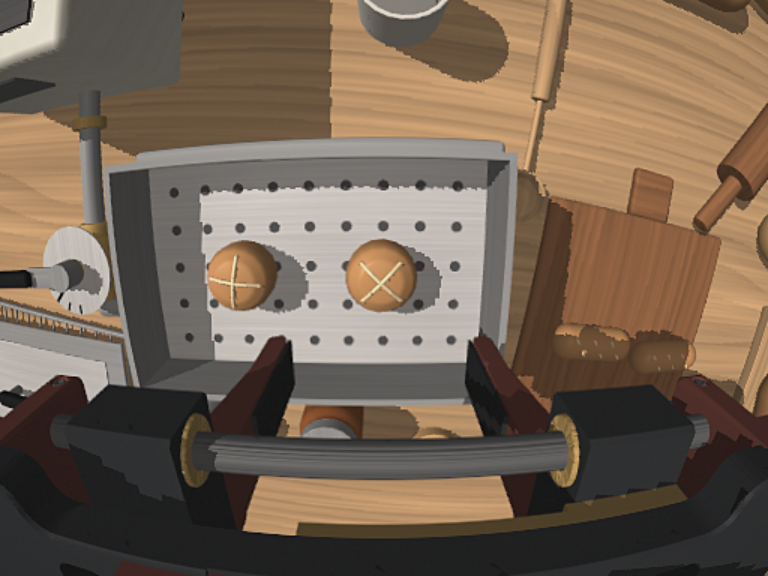

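Both rolls lie flat in the pan, at (241,275) and (381,275). No round rolls remain on the board. Next I'll measure the lid on the rack and the pan rim.

```bash
python3 - <<'E'
from h import *
d=save('top','t19.png'); W=cloud(d); Z=W[...,2]; f=d['frame']
def rect(mask,name):
    n,l,s,c=cv2.connectedComponentsWithStats(mask.astype(np.uint8))
    for i in range(1,n):
        if s[i,4]<30: continue
        p=W[l==i]; r=cv2.minAreaRect(p[:,:2].astype(np.float32))
        print(name,np.round(c[i]),s[i,4],np.round(p.mean(0),1),np.round(r[0],1),np.round(r[1],1),round(r[2],2))
b=np.zeros(Z.shape,bool); b[225:335,60:185]=1
rect(b&(Z>30)&(Z<45),'lid'); rect(b&(f.max(-1)<70)&(Z>55)&(Z<90),'handle')
b=np.zeros(Z.shape,bool); b[200:268,105:185]=1
rect(b&(f.max(-1)<70)&(Z>110)&(Z<135),'sleeve')
E
```

```text
lid [122. 292.] 5849 [370.6 321.6  38.3] [372.1 322.7] [279.9 178.1] 89.94
handle [119. 291.] 172 [372.3 317.8  73.6] [372.  320.1] [13.9 95.9] 0.25
sleeve [128. 225.] 105 [545.8 269.3 125.8] [545.9 269.9] [ 9.3 86.7] 5.82
```

View pics/t19.png

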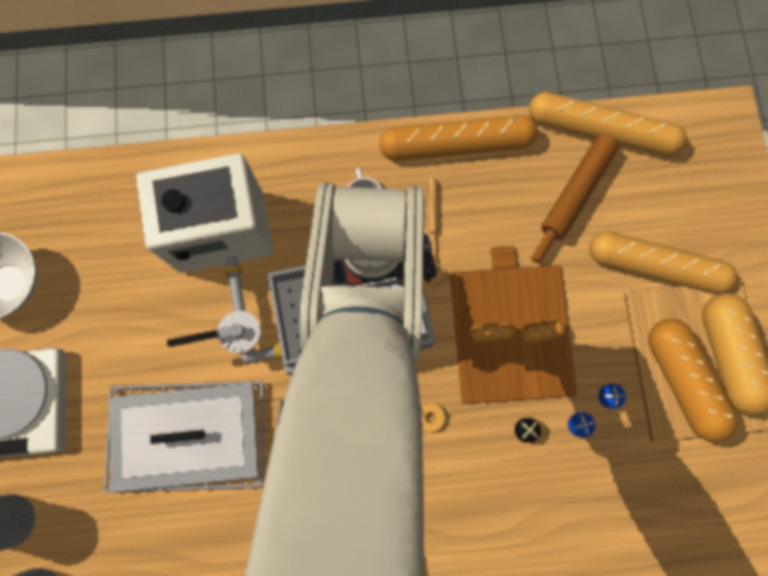

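>>> move_arm --pt "-12.6 -32 0 0 0 -0.113" --pt "-9 -33 0 0 0 -0.113" --pt "-5 -34 0 0 0 -0.113" --pt "-1 -34.5 0 0 0 -0.113" --pt "3 -34 0 0 0 -0.113" --hand -1

```text
t: 24.18
ee_pos: [500.9, 79.1, 249.6]
orientation: [2.958, 1.049, 0.001]
ft_force: [0.3, 0.2, -0.3]
width: 87.7
```

>>> move_arm --pt "6.6 -34 0 0 0 -0.113" --pt "10.4 -33 0 0 0 -0.113" --pt "14 -31.5 0 0 0 -0.113" --pt "17.6 -30 0 0 0 -0.113" --pt "21 -27.5 0 0 0 -0.113"

```text
t: 24.6
ee_pos: [409.6, 236.0, 245.7]
orientation: [2.525, 1.868, -0.01]
ft_force: [0.1, -0.1, -0.7]
width: 87.7
```

>>> move_arm --pt "24 -25 0 0 0 -0.113" --pt "26.5 -22 10 0 0 -0.113" --pt "28 -19 20 0 0 -0.113" --pt "0 0 25 0 0 0"

```text
t: 24.93
ee_pos: [353.2, 334.0, 191.6]
orientation: [-2.142, -2.297, -0.001]
ft_force: [0.3, -0.5, 0.4]
width: 87.9
```

```bash
python3 - <<'E'
from h import *
plan(374,323,54,0)
E
```

```text
t 24.93 pos [353.2 334.  191.6] jaw 4.0 q [0.73 0.26 1.96 0.   0.92 0.66] w 87.9 F [ 0.3 -0.5  0.4]
 dtool [-12.5  20.  137.6] turn [-0.    -0.001  0.07 ] turned-end dp [-11.   20.8 137.6]
```

>>> move_arm --pt "-6 10 20 0 0 0.07" --pt "-5 10 25 0 0 0" --pt "0 0 25 0 0 0" --pt "0 0 20 0 0 0" --pt "0 0 0 0 0 0"

```text
t: 25.35
ee_pos: [366.9, 323.1, 91.8]
orientation: [-2.213, -2.227, 0.015]
ft_force: [-0.5, -0.9, 0.2]
width: 87.5
```

```bash
python3 - <<'E'
from h import *
plan(374,323,54,0)
save('wrist','w20.png')
E
```

```text
t 25.35 pos [366.9 323.1  91.8] jaw 0.4 q [0.7  0.44 2.   0.   0.71 0.69] w 87.5 F [-0.5 -0.9  0.2]
 dtool [ 0.   7.4 37.8] turn [-0.008  0.005  0.006] turned-end dp [-0.1  7.1 37.8]
```

View pics/w20.png

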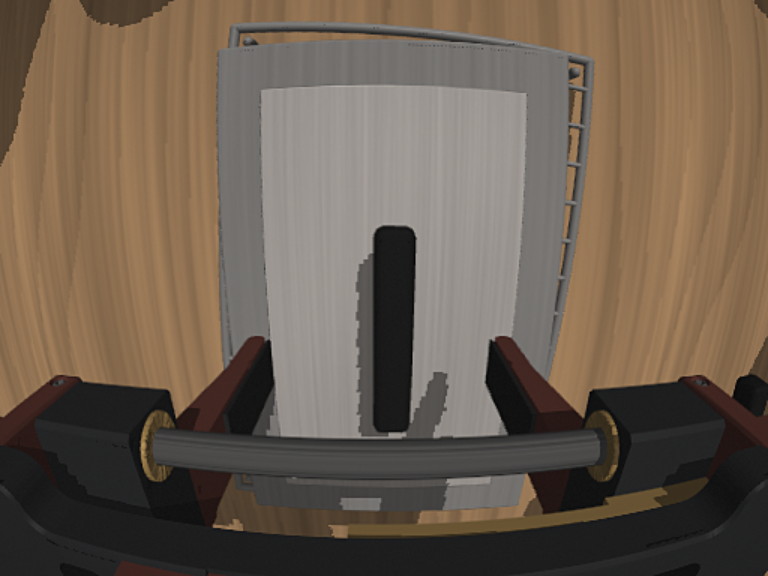

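>>> move_arm --pt "0 4 15 -0.008 0.005 0.006" --pt "0 3 12 0 0 0" --pt "0 0 9 0 0 0" --pt "0 0 3 0 0 0" --pt "0 0 0 0 0 0" --hand 0.2

```text
t: 25.82
ee_pos: [375.9, 324.7, 55.5]
orientation: [2.221, 2.221, 0.007]
ft_force: [-0.5, -0.1, 0.0]
width: 58.0
```

```bash
python3 - <<'E'
from h import *
plan(374,323,51,0)
E
```

```text
t 25.82 pos [375.9 324.7  55.5] jaw 0.0 q [ 0.69  0.51  2.01 -0.    0.62  0.69] w 58.0 F [-0.5 -0.1  0. ]
 dtool [-1.7 -1.9  4.5] turn [ 0.003 -0.003  0.   ] turned-end dp [-1.7 -1.9  4.5]
```

>>> move_arm --pt "-2 -2 3 0 0 0" --pt "0 0 1 0 0 0" --pt "0 0 1 0 0 0" --pt "0 0 1 0 0 0" --pt "0 0 1 0 0 0" --hand 1

```text
t: 26.23
ee_pos: [374.7, 323.5, 50.2]
orientation: [2.22, 2.221, 0.012]
ft_force: [0.1, -0.5, 0.3]
width: 24.5
```

>>> move_arm --pt "0 0 0 0 0 0" --pt "0 0 0 0 0 0" --pt "0 0 0 0 0 0" --pt "0 0 0 0 0 0"

```text
t: 26.57
ee_pos: [374.4, 323.3, 50.2]
orientation: [2.22, 2.222, 0.011]
ft_force: [0.4, -0.2, -1.0]
width: 17.8
```

```bash
python3 - <<'E'
from h import *
plan(374,323,51,0)
E
```

```text
t 26.57 pos [374.4 323.3  50.2] jaw 0.0 q [0.69 0.52 2.02 0.   0.6  0.69] w 17.8 F [ 0.4 -0.2 -1. ]
 dtool [-0.3 -0.4 -0.8] turn [ 0.005 -0.004  0.001] turned-end dp [-0.3 -0.4 -0.8]
```

>>> move_arm --pt "0 0 -10 0 0 0" --pt "0 0 -25 0 0 0" --pt "0 0 -38 0 0 0" --pt "0 0 -38 0 0 0" --pt "0 0 -38 0 0 0"

```text
t: 26.98
ee_pos: [367.7, 317.8, 197.2]
orientation: [-2.22, -2.221, 0.024]
ft_force: [0.8, 1.0, -3.7]
width: 17.8
```

>>> move_arm --pt "0 0 -38 0 0 0" --pt "0 0 -10 0 0 0"

```text
t: 27.15
ee_pos: [369.0, 318.9, 253.3]
orientation: [-2.22, -2.222, 0.014]
ft_force: [0.8, -0.2, -2.9]
width: 18.0
```

```bash
python3 - <<'E'
from h import *
plan(578.2,-21.5,240,6)
E
```

```text
t 27.15 pos [369.  318.9 253.3] jaw 0.0 q [ 0.69  0.19  1.89 -0.    1.07  0.69] w 18.0 F [ 0.8 -0.2 -2.9]
 dtool [-340.4  209.1   13.8] turn [-0.007  0.005 -0.104] turned-end dp [-360.4  172.5   13.3]
```

>>> move_arm --pt "-20 12 0 -0.007 0.005 -0.01" --pt "-36 21 0 0 0 -0.011" --pt "-36 20 0 0 0 -0.011" --pt "-36 20 0 0 0 -0.011" --pt "-36 20 0 0 0 -0.011"

```text
t: 27.57
ee_pos: [466.3, 158.9, 262.3]
orientation: [2.143, 2.296, 0.02]
ft_force: [0.9, 1.0, -3.5]
width: 17.8
```

>>> move_arm --pt "-36 19 0 0 0 -0.011" --pt "-36 19 0 0 0 -0.01" --pt "-36 18 0 0 0 -0.01" --pt "-36 18 0 0 0 -0.01" --pt "-22 11 0 0 0 -0.01"

```text
t: 27.98
ee_pos: [565.7, -8.8, 264.2]
orientation: [2.081, 2.351, 0.018]
ft_force: [-0.3, -0.1, -3.0]
width: 17.6
```

```bash
python3 - <<'E'
from h import *
plan(578.2,-21.5,240,6)
E
```

```text
t 27.98 pos [565.7  -8.8 264.2] jaw 7.0 q [-0.04  0.29  1.73  0.01  1.12 -0.17] w 17.6 F [-0.3 -0.1 -3. ]
 dtool [-14.2  10.7  24.2] turn [ 0.01  -0.007  0.017] turned-end dp [-13.9  11.1  24.2]
```

>>> move_arm --pt "-7 6 15 0.01 -0.007 0.017" --pt "-7 5 30 0 0 0" --pt "0 0 20 0 0 0" --pt "0 0 0 0 0 0"

```text
t: 28.32
ee_pos: [581.3, -29.6, 200.1]
orientation: [2.11, 2.322, 0.001]
ft_force: [-2.0, 1.5, -5.1]
width: 17.8
```

```bash
python3 - <<'E'
from h import *
plan(578.2,-21.5,180,6)
save('scene','s21.png')
save('wrist','w21.png')
E
```

```text
t 28.32 pos [581.3 -29.6 200.1] jaw 5.5 q [-0.07  0.39  1.75 -0.    1.   -0.16] w 17.8 F [-2.   1.5 -5.1]
 dtool [ 8.5 -2.4 20. ] turn [ 0.003  0.002 -0.009] turned-end dp [ 8.4 -2.3 20.1]
```

View pics/w21.png

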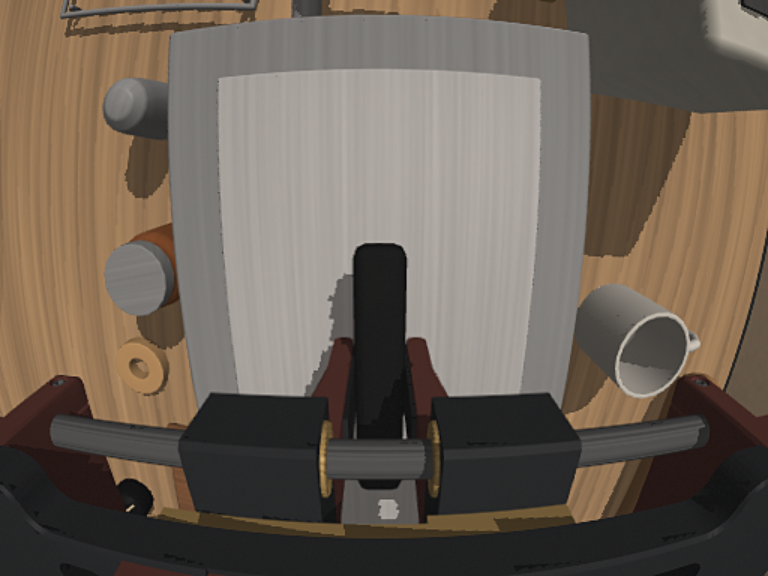

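The lid is held level above the pan. I'll line it up and lower gently.

>>> move_arm --pt "5 -1.5 0 0.003 0.002 -0.009" --pt "2.5 -1 5 0 0 0" --pt "1 0 5 0 0 0" --pt "0 0 5 0 0 0" --pt "0 0 0 0 0 0"

```text
t: 28.83
ee_pos: [581.1, -18.2, 193.1]
orientation: [2.091, 2.333, 0.012]
ft_force: [0.1, 0.7, -3.2]
width: 17.4
```

```bash
python3 - <<'E'
from h import *
plan(578.2,-21.5,178,6)
E
```

```text
t 28.83 pos [581.1 -18.2 193.1] jaw 6.3 q [-0.05  0.39  1.76  0.    0.98 -0.16] w 17.4 F [ 0.1  0.7 -3.2]
 dtool [-2.9 -3.4 15. ] turn [0.012 0.002 0.005] turned-end dp [-2.9 -3.2 15.1]
```

>>> move_arm --pt "-2 -3 5 0.012 0.002 0.005" --pt "0 0 5 0 0 0" --pt "0 0 3 0 0 0" --pt "0 0 0 0 0 0"

```text
t: 29.17
ee_pos: [578.3, -20.3, 179.3]
orientation: [-2.102, -2.334, 0.001]
ft_force: [0.5, 0.2, -3.5]
width: 17.7
```

```bash
python3 - <<'E'
from h import *
plan(578.2,-21.5,174,6)
E
```

```text
t 29.17 pos [578.3 -20.3 179.3] jaw 6.0 q [-0.06  0.41  1.77  0.    0.97 -0.16] w 17.7 F [ 0.5  0.2 -3.5]
 dtool [-1.1 -0.2  5.3] turn [-0.001 -0.     0.   ] turned-end dp [-1.1 -0.2  5.3]
```

>>> move_arm --pt "-1 0 4 0 0 0" --pt "0 0 4 0 0 0" --pt "0 0 3 0 0 0"

```text
t: 29.42
ee_pos: [578.8, -21.7, 167.5]
orientation: [-2.102, -2.334, 0.0]
ft_force: [-0.2, 0.9, -4.5]
width: 17.8
```

```bash
python3 - <<'E'
from h import *
plan(578.2,-21.5,164,6)
E
```

```text
t 29.42 pos [578.8 -21.7 167.5] jaw 6.0 q [-0.06  0.43  1.77 -0.    0.94 -0.16] w 17.8 F [-0.2  0.9 -4.5]
 dtool [ 0.3 -0.6  3.5] turn [-0.  0. -0.] turned-end dp [ 0.3 -0.6  3.5]
```

Going in without resistance.

>>> move_arm --pt "0 0 2 0 0 0" --pt "0 0 1.5 0 0 0" --pt "0 0 1 0 0 0"

```text
t: 29.67
ee_pos: [578.6, -21.8, 164.2]
orientation: [-2.102, -2.333, 0.001]
ft_force: [-5.4, 0.8, 9.5]
width: 18.1
```

```bash
python3 - <<'E'
from h import *
plan(578.2,-21.5,164,6)
E
```

```text
t 29.67 pos [578.6 -21.8 164.2] jaw 6.0 q [-0.06  0.43  1.78  0.    0.94 -0.16] w 18.1 F [-5.4  0.8  9.5]
 dtool [ 0.3 -0.3  0.2] turn [-0.001 -0.    -0.001] turned-end dp [ 0.3 -0.3  0.2]
```

Seated: force +9.5 N at z 164.2, as predicted. Release and check.

>>> move_arm --pt "0 0 0 0 0 0" --pt "0 0 0 0 0 0" --pt "0 0 0 0 0 0" --pt "0 0 0 0 0 0" --pt "0 0 0 0 0 0" --hand -1

```text
t: 30.08
ee_pos: [580.9, -22.0, 166.4]
orientation: [2.101, 2.331, 0.005]
ft_force: [0.6, 0.7, 0.0]
width: 47.8
```

>>> move_arm --pt "0 0 0 0 0 0" --pt "0 0 -20 0 0 0" --pt "0 0 -35 0 0 0" --pt "0 0 -35 0 0 0"

```text
t: 30.42
ee_pos: [575.8, -21.7, 250.7]
orientation: [-2.097, -2.327, 0.011]
ft_force: [0.8, -0.0, -0.4]
width: 74.3
```

```bash
python3 - <<'E'
from h import *
plan(*lev(0),240,6)
save('wrist','w22.png'); save('scene','s22.png')
E
```

```text
t 30.42 pos [575.8 -21.7 250.7] jaw 6.0 q [-0.06  0.33  1.71  0.    1.12 -0.16] w 74.3 F [ 0.8 -0.  -0.4]
 dtool [2.893e+02 1.000e-01 1.130e+01] turn [-0.011 -0.002 -0.001] turned-end dp [2.894e+02 2.000e-01 1.070e+01]
```

View pics/w22.png

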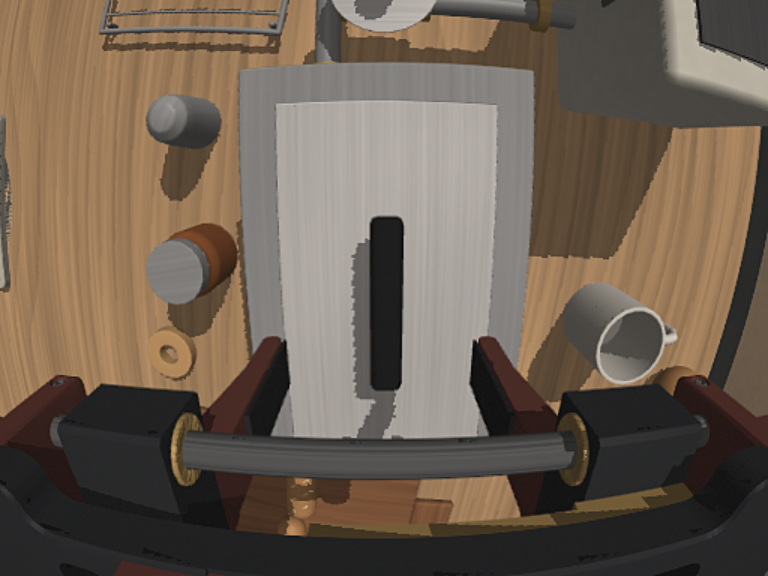

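View pics/s22.png

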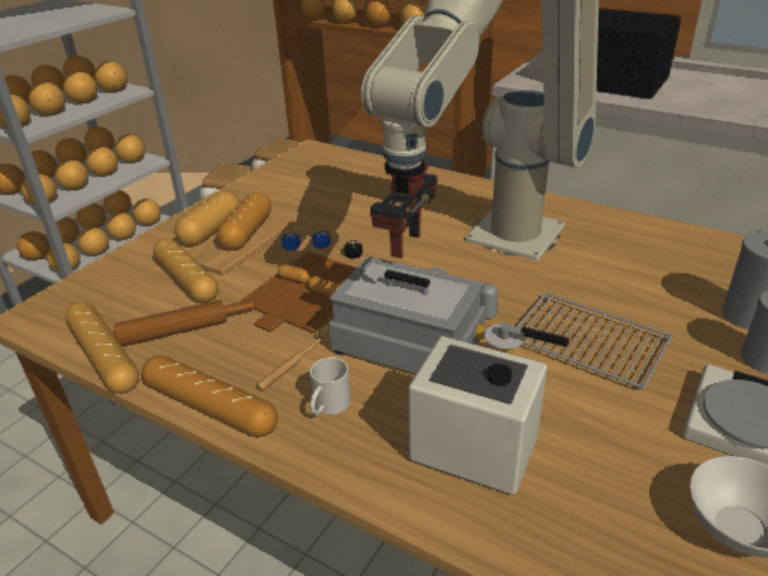

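The lid looks flush in both views. I'll compare scene-camera depth with the start.

```bash
cat > lidcheck.py <<'E'
from h import *
import pickle
for d in (pickle.load(open('scene.pkl','rb')),eyes.get_image('scene')):
    W=cloud(d); c,s=np.cos(YAW),np.sin(YAW)
    r=W[...,:2]-S; x=r[...,0]*c+r[...,1]*s; y=-r[...,0]*s+r[...,1]*c
    m=(abs(x)<100)&(abs(y)<150)&(W[...,2]>140)&(W[...,2]<162)
    mm=m&(abs(x)<80)&(abs(y)<130)
    A=np.c_[x[mm],y[mm],np.ones(mm.sum())]; k=np.linalg.lstsq(A,W[...,2][mm],rcond=None)[0]
    l=m&(W[...,2]>147)
    print('plane',np.round(k,4),'x',np.round(np.percentile(x[l],[.5,99.5]),1),'y',np.round(np.percentile(y[l],[.5,99.5]),1))
    h=(abs(x)<30)&(abs(y)<80)&(W[...,2]>175)&(W[...,2]<195); print('handle',x[h].mean(),y[h].mean(),np.percentile(y[h],[1,99]))
E
python3 lidcheck.py
```

```text
plane [-3.000000e-04 -9.000000e-04  1.541011e+02] x [-87.6  91.1] y [-136.5  138.8]
handle 5.659365988052185 3.257750142756041 [-46.09853794  50.54407734]
plane [-1.300000e-03 -8.000000e-04  1.541949e+02] x [-85.8  93.1] y [-135.9  138.7]
handle 7.024278630686057 3.194539882144913 [-48.92014192  50.63918892]
```

The lid is back at its starting height (0.1 mm), level, and within 2 mm of its start position. Now the valve.

>>> move_arm --pt "30 0 0 -0.011 0 0" --pt "41 0 0 0 0 0" --pt "41 0 0 0 0 0" --pt "41 0 0 0 0 0" --pt "41 0 0 0 0 0"

```text
t: 30.98
ee_pos: [557.3, 169.3, 248.7]
orientation: [2.114, 2.317, 0.004]
ft_force: [1.3, 0.2, -0.7]
width: 88.0
```

>>> move_arm --pt "41 0 0 0 0 0" --pt "38 0 0 0 0 0" --pt "15 0 0 0 0 0" --pt "0 0 20 0 0 0"

```text
t: 31.32
ee_pos: [545.7, 273.8, 225.5]
orientation: [2.109, 2.325, 0.004]
ft_force: [1.7, -0.4, -0.1]
width: 87.7
```

```bash
python3 - <<'E'
from h import *
plan(*lev(0),98,6)
save('wrist','w23.png')
E
```

```text
t 31.32 pos [545.7 273.8 225.5] jaw 5.6 q [ 0.45  0.4   1.66 -0.    1.08  0.35] w 87.7 F [ 1.7 -0.4 -0.1]
 dtool [ -7.6  -1.3 127.5] turn [ 0.004  0.    -0.007] turned-end dp [ -7.7  -0.9 127.5]
```

View pics/w23.png

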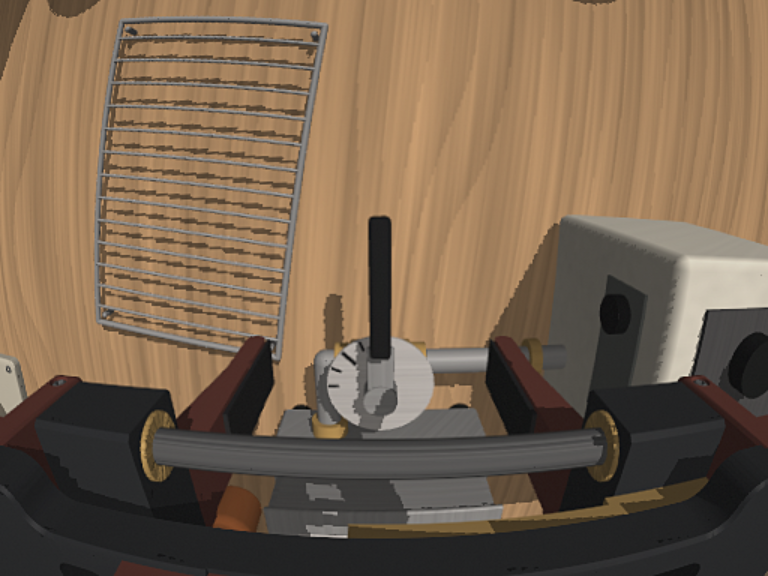

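>>> move_arm --pt "-4 0 30 0.004 0 -0.007" --pt "-4 0 35 0 0 0" --pt "0 0 35 0 0 0" --pt "0 0 20 0 0 0" --pt "0 0 5 0 0 0" --hand 0

```text
t: 31.78
ee_pos: [538.9, 260.8, 85.5]
orientation: [-2.097, -2.332, 0.024]
ft_force: [0.4, -0.6, 0.2]
width: 58.0
```

```bash
python3 - <<'E'
from h import *
plan(*lev(0),98,6)
E
```

```text
t 31.78 pos [538.9 260.8  85.5] jaw 6.1 q [ 0.43  0.57  1.76 -0.    0.83  0.33] w 58.0 F [ 0.4 -0.6  0.2]
 dtool [  4.5   7.1 -12.6] turn [-0.015  0.006  0.002] turned-end dp [  4.6   7.3 -12.5]
```

>>> move_arm --pt "4 6 -10 -0.015 0.006 0" --pt "0 0 0 0 0 0" --pt "0 0 0 0 0 0"

```text
t: 32.03
ee_pos: [543.3, 263.8, 94.1]
orientation: [-2.101, -2.333, 0.008]
ft_force: [-0.1, 0.3, 0.5]
width: 44.0
```

```bash
python3 - <<'E'
from h import *
plan(*lev(0),98,6)
E
```

```text
t 32.03 pos [543.3 263.8  94.1] jaw 6.0 q [ 0.43  0.56  1.75 -0.    0.83  0.33] w 44.0 F [-0.1  0.3  0.5]
 dtool [ 2.1  2.6 -3.9] turn [-0.005  0.002  0.   ] turned-end dp [ 2.1  2.6 -3.9]
```

>>> move_arm --pt "2 2.5 -4 -0.005 0.002 0" --pt "0 0 0 0 0 0" --pt "0 0 0 0 0 0" --pt "0 0 0 0 0 0" --pt "0 0 0 0 0 0" --hand 1

```text
t: 32.45
ee_pos: [547.3, 267.5, 104.6]
orientation: [2.102, 2.333, 0.009]
ft_force: [-15.6, 1.6, 4.4]
width: 14.1
```

>>> move_arm --pt "0 0 0 0 0 0" --pt "0 0 0 0 0 0"

```text
t: 32.62
ee_pos: [546.9, 267.4, 104.7]
orientation: [2.101, 2.333, 0.009]
ft_force: [0.8, 0.0, -3.8]
width: 13.9
```

```bash
python3 - <<'E'
from h import *
plan(*lev(0),98,6)
p=ctrl.get_obs()['ee_pos'][:2]-st(0,215); print(np.hypot(*p),np.degrees(np.arctan2(p[1],p[0]))-96)
E
```

```text
t 32.62 pos [546.9 267.4 104.7] jaw 6.0 q [0.43 0.55 1.74 0.   0.84 0.33] w 13.9 F [ 0.8  0.  -3.8]
 dtool [-1.2 -1.4  6.6] turn [ 0.005 -0.003 -0.   ] turned-end dp [-1.2 -1.4  6.7]
76.21322487115069 -1.0226676452563481
```

>>> move_arm --pt "-0.5 -8.5 0 0 0 -0.112" --pt "-0.5 -8.5 0 0 0 -0.112" --pt "-0.5 -8.5 0 0 0 -0.112" --pt "-0.5 -8.5 0 0 0 -0.112" --pt "-0.5 -8.5 0 0 0 -0.112"

```text
t: 33.03
ee_pos: [508.2, 251.7, 104.6]
orientation: [1.35, 2.833, 0.011]
ft_force: [2.1, -1.8, -0.7]
width: 13.8
```

```bash
python3 - <<'E'
from h import *
plan(*lev(0.785,76),104,51)
p=ctrl.get_obs()['ee_pos'][:2]-st(0,215); print(np.hypot(*p),np.degrees(np.arctan2(p[1],p[0]))-96)
E
```

```text
t 33.03 pos [508.2 251.7 104.6] jaw 39.0 q [ 0.44  0.5   1.84  0.    0.8  -0.25] w 13.8 F [ 2.1 -1.8 -0.7]
 dtool [ -0.9 -18.4   0.5] turn [ 0.008  0.001 -0.209] turned-end dp [  2.9 -18.2   0.6]
75.32128387343265 30.996871737002266
```

>>> move_arm --pt "-0.5 -8 0 0 0 -0.105" --pt "-0.5 -8 0 0 0 -0.105" --pt "0 0 0 0 0 0"

```text
t: 33.28
ee_pos: [495.6, 239.0, 104.6]
orientation: [1.025, 2.966, 0.01]
ft_force: [1.0, -3.2, -1.9]
width: 13.7
```

```bash
python3 - <<'E'
from h import *
plan(*lev(0.785,76),104,51)
p=ctrl.get_obs()['ee_pos'][:2]-st(0,215); print(np.hypot(*p),np.degrees(np.arctan2(p[1],p[0]))-96)
E
```

```text
t 33.28 pos [495.6 239.  104.6] jaw 51.9 q [ 0.43  0.48  1.88  0.    0.78 -0.48] w 13.7 F [ 1.  -3.2 -1.9]
 dtool [ 1.2 -0.4  0.6] turn [0.007 0.001 0.015] turned-end dp [ 1.1 -0.4  0.6]
74.85560729178074 44.669655167490475
```

Reads about 45°. Release and measure.

>>> move_arm --pt "0 0 0 0 0 0" --pt "0 0 0 0 0 0" --pt "0 0 0 0 0 0" --pt "0 0 0 0 0 0" --pt "0 0 0 0 0 0" --hand -1

```text
t: 33.7
ee_pos: [497.7, 240.3, 105.4]
orientation: [1.041, 2.958, 0.013]
ft_force: [-0.6, -0.3, 0.2]
width: 43.9
```

>>> move_arm --pt "0 0 0 0 0 0" --pt "0 0 -20 0 0 0" --pt "0 0 -40 0 0 0" --pt "0 0 -40 0 0 0" --pt "0 0 -40 0 0 0"

```text
t: 34.12
ee_pos: [491.7, 237.8, 240.5]
orientation: [-1.043, -2.954, 0.008]
ft_force: [0.9, 0.4, -0.0]
width: 77.0
```

>>> move_arm --pt "30 0 -30 0 0 0" --pt "40 0 0 0 0 0" --pt "40 0 0 0 0 0" --pt "20 0 0 0 0 0" --pt "0 0 0 0 0 0"

```text
t: 34.53
ee_pos: [394.9, 324.1, 283.5]
orientation: [1.056, 2.954, 0.02]
ft_force: [1.6, 1.0, -0.4]
width: 87.9
```

```bash
python3 - <<'E'
from h import *
plan(374,324,250,0)
save('wrist','w24.png'); d=save('top','t24.png'); W=cloud(d); Z=W[...,2]; f=d['frame']
b=np.zeros(Z.shape,bool); b[195:275,105:185]=1
m=b&(f.max(-1)<70)&(Z>110)&(Z<135); p=W[m]; print(m.sum(), p[:,:2].mean(0) if m.any() else 0, cv2.minAreaRect(p[:,:2].astype(np.float32)))
E
python3 lidcheck.py
```

```text
t 34.53 pos [394.9 324.1 283.5] jaw 50.7 q [ 0.66  0.18  1.83  0.    1.13 -0.22] w 87.9 F [ 1.6  1.  -0.4]
 dtool [ 16.1 -13.8  33.3] turn [ 0.013 -0.006  0.884] turned-end dp [ -0.1 -20.9  33.5]
128 [489.24901388 240.55555143] ((489.95037841796875, 240.01278686523438), (11.165750503540039, 87.46857452392578), 52.07746505737305)
plane [-3.000000e-04 -9.000000e-04  1.541011e+02] x [-87.6  91.1] y [-136.5  138.8]
handle 5.659365988052185 3.257750142756041 [-46.09853794  50.54407734]
plane [-3.00000e-04 -2.00000e-04  1.54135e+02] x [-85.7  92.9] y [-136.5  138.7]
handle 6.820803728982378 3.1297262372193613 [-47.77581566  49.88606434]
```

View pics/t24.png

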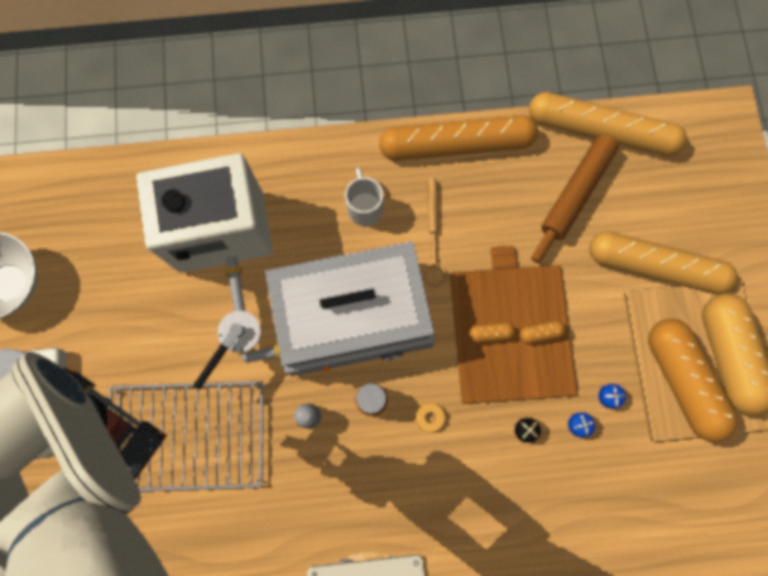

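View pics/w24.png

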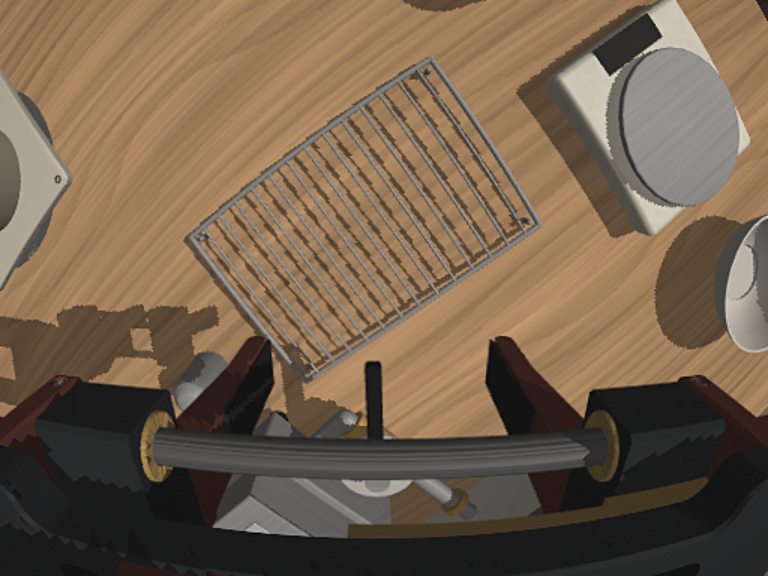

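Final measurements: the lever turned 46.3° (0.81 rad) from shut, which is inside the band. The lid is seated and level, the bystanders are unmoved, and the arm is clear. Handing in.

>>> move_arm --pt "0 0 0 0 0 0" --pt "0 0 0 0 0 0" --pt "0 0 0 0 0 0"

```text
t: 34.93
ee_pos: [399.8, 320.1, 281.8]
orientation: [1.063, 2.951, 0.015]
ft_force: [0.4, -0.9, -0.6]
width: 87.9
```

```bash
python3 -c "
from workcell import ctrl
print(ctrl.get_obs()['qvel'].round(3)); print(ctrl.close_job())"
```

```text
[-0.023  0.011 -0.002 -0.003  0.001 -0.005]
the job is handed in; nothing more can be done
None
```

I shut the valve to its stop with the lid on and set the lid on the rack. Both round rolls went flat on the pan floor, about 100 mm apart. I then put the lid back and opened the valve to half, and handed the job in at about 35 s.

**Last checks:**
- **Valve:** the lever measured 46.3° (about 0.81 rad) from its shut position; the gripper reading before release was about 45°. Both are within the 0.685–0.885 rad band.
- **Lid:** its height matched the start within 0.1 mm and it was level to under 0.001 rad. It sat about 1–2 mm off its start position in x, inside the 8 mm limit.
- **Rolls:** seen lying flat and apart before the lid went on; they could not be seen afterwards.
- **Surroundings:** the long rolls, look-alikes and other things looked unmoved in the last top picture.

One thing did not go smoothly: I pressed the lid onto the rack with about 45 N for a moment. The rule limits the arm or gripper body to 40 N; this push went through the held lid and stayed under the 120 N wrist limit. The lid shifted about 2 mm in the grip, which I measured and allowed for when picking it up again.

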